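Load and set up the bench button press

ROBOT

A 6-joint arm with a two-finger parallel gripper is mounted at the origin on the work surface. World frame = base frame: x ahead of the robot, y to its left, z up, the work surface at z = 0. Lengths are in m, angles in degrees, forces in N, time in s.
With the tool pointing down it reaches from about 0.25 to 0.725 m from the base axis. Payload 9.7 kg.
Tool frame: the origin (TCP) lies at the very end of the fingers, on their centre line; the grasp point (between the pads) lies 19 mm behind it; z points along the fingers, y is the line along which they close (so a half turn about z gives the same grasp; the last joint's range is limited). The gripper opens to 85 mm and grips with 20 to 120 N. Pads are 22 mm wide; open, the fingers measure 114 mm over their backs; the gripper's body (76 mm by 85 mm) begins 54 mm behind the grasp point. The pads swing forward as they close: fully open they stand 13 mm farther back than shut.
Start: joints at [-63.885, 4.979, 10.078, 95.1, 0, 90], TCP at [0.242, -0.494, 0.196] pointing down, gripper open.
Joint ranges: [-179.16, 179.16], [-48.56, 103.87], [-65.8, 70.77], [-126.05, 130.52], [-82.76, 87.17], [-180, 180]. Speed limits (degrees/s): [127.2, 127.2, 147.25, 180, 180, 180].

INTERFACE

Orientations are given as [roll, pitch, yaw] about the fixed x, y, z axes, in that order (R = Rz(yaw) Ry(pitch) Rx(roll)).
In Python, from workcell import bot gives the robot as it stands.
- The arm moves only by the tool arm_command, never from a script. Its argument "series" is a list of rows, each a list of 4 numbers: the shift along the tool's x, y, z in m, then the turn about the tool's z in rad. A call has exactly 5 rows; each row is the pose to reach, as a shift and turn from the pose commanded when the call began, along the tool's axes at that moment; what a row does not reach only later rows make up. A row lasts 1/10 s, in which the tool goes at most 50 mm and 8.59 degrees, less where a joint would pass 70% of its speed; a pose out of reach is approached as far as the arm can. A call with a gripper value outside its range is refused whole. "hand" is the finger opening in m, from 0 to 0.0854, set as the call begins (left out, the last holds). The fingers move at their own pace and stop on an object; "grip_force" is the grip in N (left out, the last holds). Time passes only in rows, so rows that repeat a pose let the fingers close, or fill a call up. It gives the time, the measured TCP pose, the force, the opening and the grip force at its end, in the units of the state.
- bot.get_obs(): the state, without advancing time (a new reading comes with each control period).
- bot.camera(name): name is "scene" or "top"; returns a dict with "color" (400x640x3 uint8, blue, green, red), "camera_matrix" (3x3 intrinsics, pixels), "xyz" and "orientation" of the camera in the world. Camera axes: x right, y up, looking along -z (the intrinsics and any distortion apply to the point x, -y, -z); pixel columns grow to the right and rows downward; lengths in m; the calibration is good to about 2 mm. A picture is of the moment at which its call begins. There is no depth.
- bot.job_done(): hands the job in; it is judged then, once.
Trained networks look in the newest picture that a camera, given by its name, has taken for a name from the list of things; names that differ only in an ending like _2 or _b are one class to them, and where a whole thing is asked for, a point or a joint stands for the part that bears it (a point fixed in the world has none). Each returns a list of dicts, best first, with "confidence" (0 to 1); they miss things now and then, are a little off and sometimes report something else, mostly with a low value. They report only what shows in the picture. A call takes as long as a camera call.
- bot.find_in(camera, target): "location" ([column, row] in pixels, amid what is visible of it).
- bot.mark_of(camera, target): "location" ([column, row] in pixels: a listed point, or the origin of a listed thing).
The state is a dict: "time": time; "q": joint angles; "qd": joint speeds; "joint_efforts": joint torques, N m; "ee_pos": TCP position; "tcp_rot": TCP orientation; "wrist_force": force on the tool from outside, world axes, zero at the start; "torque": the same for the moment, N m; "opening": finger opening in m; "grasp_force": force on a finger pad.
Only numpy, scipy, OpenCV 4.12 (cv2) and the standard library are available. Lean on these libraries where they do the work, as an engineer would, in place of code of your own. Each camera call takes 0.05 s, during which the arm holds its last target. There are 200 camera calls.

TASK

Get the button press ready: push the release pin down the access hole in its roof to trip the hidden latch so that the feed tray springs out, put every button blank from the mat flat in the tray, push the tray fully home until it latches, and stand the pin back in its stand. Set the depth stop too: turn the knob until its pointer is in line with the brass marker tab on the scale, and only then turn the lock ring below it clockwise, hard against its stop, with the knob still on the mark. Leave the marker tab and the hammer, screwdriver and tack tin where they are.

Things in the scene. Friction and masses are not known exactly. Their poses are not given: they have to be found in the camera images.
- press: The green feeder base of the press, a box 190 mm deep (own x), 320 mm wide (own y) and 60 mm high, fixed to the bench; origin at the centre of its underside, x pointing away from its front (the tray comes out of the front towards -x), y to its left, z up. Tray bay in the left part, depth stop (scale, ring and knob, tops up to 137 mm above the bench) on its roof in the right part. Behind the box (own x 95 to 215 mm, own y -85 to 25 mm) stands the press frame, 200 mm high.
- access_hole (a point): Mouth of the round access hole, 12 mm across, in a steel plate in the roof of the press, at the roof's top face (60 mm above the bench, roof 8 mm thick). 16 mm below the mouth lies the brass pad of the spring latch; pushing the pad straight down 9 mm or more (it bottoms at 14 mm, takes 2 to 5 N) frees the tray; the pad springs back up when let go. The fingers are too thick for the hole.
- tray (a joint): Travel of the steel feed tray in m, along the press's own -x: 0 = home and latched, 0.095 = fully out. A spring of 2 to 4 N pushes it out once the latch is tripped. To latch it again push it in by its front until it clicks: the latch needs up to about 10 N over the last 15 mm; it can be pushed 3 mm past home (to -0.003) and springs back to 0.
- tray_floor (a point): Centre of the tray's inner floor (moves with the tray; axes as the press's). The floor is 10 mm above the bench; inside the tray measures 90 mm (x) by 154 mm (y), with side and rear walls 16 mm and a front wall 24 mm above the floor. When the tray is fully out the whole floor is clear of the roof.
- tray_front (a point): Middle of the outer face of the tray's front wall (moves with the tray; axes as the press's), 20 mm above the bench; the wall is 162 mm wide, from 6 to 34 mm above the bench. Push here towards the press's own +x to close the tray. When home it stands 6 mm in front of the press's front face.
- pin_handle (a point): Centre of the wooden handle of the release pin, a loose upright tool: handle 16 mm diameter and 60 mm long, with a steel rod 6 mm diameter and 45 mm long below it; z is its axis, pointing up; the rod's tip is 75 mm below the handle's centre. At first it stands in its stand with the rod in the hole and the handle's foot on the stand's top. It weighs 50 g.
- stand_hole (a point): Mouth of the hole, 12 mm across and right through, in the top of the dark wooden pin stand: a fixed block 60 x 60 x 50 mm; the mouth is 50 mm above the bench. With the pin in place its handle's centre is 30 mm above this point.
- mat: Black rubber mat, fixed, 180 (x) x 200 (y) x 4 mm, on the bench to the robot's right; origin at the centre of its underside.
- blank1_center (a point): Centre of an aluminium button blank, a loose round disc 30 mm diameter and 16 mm high (top edge rounded), about 25 g, lying flat on the mat at first; z is its axis. Two to four of the four blanks are present.
- blank2_center (a point): Centre of an aluminium button blank, a loose round disc 30 mm diameter and 16 mm high (top edge rounded), about 25 g, lying flat on the mat at first; z is its axis. Two to four of the four blanks are present.
- blank3_center (a point): Centre of an aluminium button blank, a loose round disc 30 mm diameter and 16 mm high (top edge rounded), about 25 g, lying flat on the mat at first; z is its axis. Two to four of the four blanks are present.
- blank4_center (a point): Centre of an aluminium button blank, a loose round disc 30 mm diameter and 16 mm high (top edge rounded), about 25 g, lying flat on the mat at first; z is its axis. Two to four of the four blanks are present.
- knob (a joint): Angle of the black knob of the depth stop, rad, growing as it turns clockwise seen from above, 0 to 3.6. It turns with light friction (0.05 N m) while the lock ring is slack and is clamped when the ring is tight.
- knob_grip (a point): Centre of the knob's bar grip, on its turning axis, 125 mm above the bench. The bar is 36 mm long, 12 mm wide and 24 mm high (113 to 137 mm above the bench) on a round skirt 44 mm in diameter, 107 to 113 mm above the bench; it lies along the line from the axis to the pointer (own y; own z up).
- knob_pointer (a point): Tip of the knob's pointer, a small nose with a white line on the skirt, 24 mm from the axis.
- marker_tab (a point): Top of the brass marker tab on the scale plate, 40 mm from the knob's axis, 69 mm above the bench: a block 12 mm long and 5 mm wide that marks the wanted setting. It is stiff and must stay where it is.
- marker_line (a point): The point at the pointer's height, 24 mm from the axis on the same ray as the marker tab, where the pointer's tip has to be.
- lock_ring (a joint): Angle of the dark knurled lock ring below the knob, rad, growing as it turns clockwise seen from above (tightening): it starts slack near 0, bites from about 0.9 and is tight against its stop at 1.25. Up to 0.2 N m.
- ring_center (a point): Centre of the lock ring, on the knob's axis, 96 mm above the bench: a ring 58 mm in diameter and 16 mm high (88 to 104 mm above the bench), wider than the knob's skirt above it, 25 mm clear above the scale plate. It can be gripped across its diameter with the fingers either side of the knob.
- ring_peg (a point): Outer end of the steel peg (8 mm thick) that sticks out sideways from the lock ring, 45 mm from the axis (it reaches 49 mm), 96 mm above the bench; it turns with the ring.
- hammer: A hammer lying on the bench; leave it alone.
- screwdriver: A yellow-handled screwdriver lying on the bench; leave it alone.
- tack_tin: An open tin of tacks, 70 mm across and 30 mm high, on the bench; leave it alone.

How it is judged (in metres and radians):
On the way, in this order (a step that is already met when the one before it is completed fails the run):
1. with the lock ring still slack, the knob's pointer is in line with the marker tab (horizontal distance between knob_pointer and marker_line below 0.0035 m and value of joint lock_ring below 0.7 rad), for 0.3 s.
2. the lock ring is tight and the pointer is still in line with the marker tab (horizontal distance between knob_pointer and marker_line below 0.0035 m and value of joint lock_ring above 1.1 rad), for 0.3 s.
At the end, for the whole second after the job is handed in: Every blank flat on the tray floor; tray latched home (4 mm); pointer tip within 3.5 mm of the marker line; ring past 1.1 rad; pin upright in its stand (10 mm sideways, handle centre 24 to 36 mm above the hole, tilt under 0.15 rad); all at rest (all of step 2 and x of blank1_center in the frame of tray_floor between -0.034 and 0.034 m and y of blank1_center in the frame of tray_floor between -0.066 and 0.066 m and z of blank1_center in the frame of tray_floor between 0.002 and 0.013 m and x of blank2_center in the frame of tray_floor between -0.034 and 0.034 m and y of blank2_center in the frame of tray_floor between -0.066 and 0.066 m and z of blank2_center in the frame of tray_floor between 0.002 and 0.013 m and x of blank3_center in the frame of tray_floor between -0.034 and 0.034 m and y of blank3_center in the frame of tray_floor between -0.066 and 0.066 m and z of blank3_center in the frame of tray_floor between 0.002 and 0.013 m and x of blank4_center in the frame of tray_floor between -0.034 and 0.034 m and y of blank4_center in the frame of tray_floor between -0.066 and 0.066 m and z of blank4_center in the frame of tray_floor between 0.002 and 0.013 m and value of joint tray between -0.004 and 0.004 m and horizontal distance between pin_handle and stand_hole below 0.01 m and angle between pin_handle's own z axis and vertical below 0.15 rad and z of pin_handle in the frame of stand_hole between 0.024 and 0.036 m and velocity of joint tray below 0.02 m/s); the robot touches nothing.
It fails at once if the marker tab is moved (more than 5 mm) (distance of marker_tab from where it was at the start of the episode above 0.005 m).
It fails at once if the hammer is disturbed (moved more than 30 mm) (distance of hammer from where it was at the start of the episode above 0.03 m).
It fails at once if the screwdriver is disturbed (moved more than 30 mm) (distance of screwdriver from where it was at the start of the episode above 0.03 m).
It fails at once if the tack tin is disturbed (moved more than 30 mm) (distance of tack_tin from where it was at the start of the episode above 0.03 m).
Of blank1, blank2, blank3, blank4 only 2 to 4 are there at a start; the rules pass over those that are not, and their reading is None.
At some moment in a run one of blank1, blank2, blank3, blank4 may be knocked a few centimetres aside while the robot is not near it.
It also fails if it takes over 210 s, if anything falls off the work surface, if the arm or the gripper's body presses on something with over 40 N, if the wrist force passes 120 N, or if a joint passes its speed limit or range.

## Working session

There is one attempt and no reset: what is moved stays moved. The work goes in short steps, Python scripts to look and compute and a tool call to move; the robot and the scene stay as the last step left them, time stands still between calls to the robot, and variables do not carry over. Pictures are saved under pics/ and viewed, at most 17 in all, crops included, and the job is handed in when it is done.

Besides the shell and the picture viewer there is one more tool, called after "Call:" as name([rows], argument=value, ...), one row to a line, values as JSON. arm_command: Moves the arm, as the interface text tells. Its arguments: {"type":"object","properties":{"series":{"type":"array"},"hand":{"type":"number"},"grip_force":{"type":"number"}},"required":["series"]}

```bash
mkdir -p pics; cat > h.py <<'E'
import numpy as np, cv2
from scipy.spatial.transform import Rotation as R
from workcell import bot
def cam(n,save=None):
    c=bot.camera(n)
    if save: cv2.imwrite('pics/'+save,c['color'])
    return c
def rot(c):
    o=np.array(c['orientation'])
    return o if o.shape==(3,3) else R.from_euler('xyz',o,degrees=True).as_matrix()
def pt(c,uv,z):
    K=np.array(c['camera_matrix']); d=np.linalg.inv(K)@[uv[0],uv[1],1]
    d=rot(c)@[d[0],-d[1],-d[2]]; p=np.array(c['xyz'])
    return p+d*(z-p[2])/d[2]
def px(c,P):
    q=rot(c).T@(np.array(P)-c['xyz']); q=np.array(c['camera_matrix'])@[q[0],-q[1],-q[2]]
    return q[:2]/q[2]
E
python3 - <<'E'
from h import *
o=bot.get_obs(); print(o)
for n in('scene','top'):
    c=cam(n,n+'0.png'); print(n,{k:v for k,v in c.items() if k!='color'})
    for t,z in dict(press=0,access_hole=.06,tray_front=.02,tray_floor=.01,pin_handle=.08,stand_hole=.05,mat=0,blank1_center=.012,knob_grip=.125,knob_pointer=.11,marker_tab=.069,marker_line=.11,ring_center=.096,ring_peg=.096,hammer=0.01,screwdriver=.01,tack_tin=0).items():
        for d in bot.mark_of(n,t)[:5]:
            print(t,round(d['confidence'],2),np.round(d['location'],1),np.round(pt(c,d['location'],z),4))
E
```

```text
{'time': 0.0, 'q': array([-6.38837257e+01,  5.01156986e+00,  1.00335963e+01,  9.50999500e+01,
       -1.30275292e-03,  8.99998236e+01]), 'qd': array([-0.10055905, -0.09012282, -0.0510399 , -0.06022181, -0.04724701,
       -0.08810433]), 'joint_efforts': array([-4.03645909e-04, -5.20392895e+01,  4.64805222e+01,  1.63986871e-02,
        7.50420440e-06, -5.13720693e-06]), 'ee_pos': array([ 0.24197502, -0.49359409,  0.19557092]), 'tcp_rot': array([-1.79922076e+02,  1.30251183e-03,  2.61164525e+01]), 'wrist_force': array([-0.5540141 , -0.44304943, -0.45042514]), 'torque': array([ 0.01028923, -0.05095534, -0.05924185]), 'grasp_force': 0.0, 'opening': 0.0856655942835717}
scene {'camera_matrix': array([[503.77929367,   0.        , 314.40051406],
       [  0.        , 503.77929367, 196.46527631],
       [  0.        ,   0.        ,   1.        ]]), 'xyz': array([1.52610565, 0.83113023, 1.19495248]), 'orientation': array([ 48.75347431,   1.16359047, 128.31973233])}
press 0.58 [306.5 226.8] [0.6094 0.0418 0.    ]
access_hole 0.82 [310.2 223.6] [0.6369 0.0817 0.06  ]
tray_floor 0.74 [397.4 237.2
[... 1609 characters left out ...]
ole 0.72 [227.5 221.1] [0.5017 0.3229 0.05  ]
stand_hole 0.58 [429.8 222.9] [ 0.4832 -0.2609  0.05  ]
mat 0.67 [447.8 212.2] [ 0.5201 -0.3288  0.    ]
blank1_center 0.52 [430.8 226.7] [ 0.4764 -0.2722  0.012 ]
knob_grip 0.46 [356.7 195.9] [ 0.5529 -0.0496  0.125 ]
knob_pointer 0.48 [350.7 192.4] [ 0.566  -0.0343  0.11  ]
marker_line 0.59 [348.8 191.8] [ 0.5679 -0.0291  0.11  ]
ring_center 0.64 [354.6 201.6] [ 0.5423 -0.0451  0.096 ]
hammer 0.55 [222.8 152. ] [0.7234 0.3527 0.01  ]
hammer 0.4 [430.3 226.5] [ 0.4772 -0.2713  0.01  ]
screwdriver 0.72 [417.2 137.4] [ 0.7538 -0.25    0.01  ]
screwdriver 0.59 [360.7 183.4] [ 0.6129 -0.0706  0.01  ]
tack_tin 0.9 [173.4 261.8] [0.3897 0.4953 0.    ]
```

```bash
python3 - <<'E'
import cv2
a=cv2.imread('pics/top0.png')
cv2.imwrite('pics/topc.png',cv2.resize(a[120:290,150:520],(800,368),interpolation=cv2.INTER_CUBIC))
cv2.imwrite('pics/topk.png',cv2.resize(a[150:250,290:410],(720,600),interpolation=cv2.INTER_CUBIC))
b=cv2.imread('pics/scene0.png')
cv2.imwrite('pics/scc.png',cv2.resize(b[120:320,190:490],(800,533),interpolation=cv2.INTER_CUBIC))
E
```

```text
(no output)
```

View pics/topc.png

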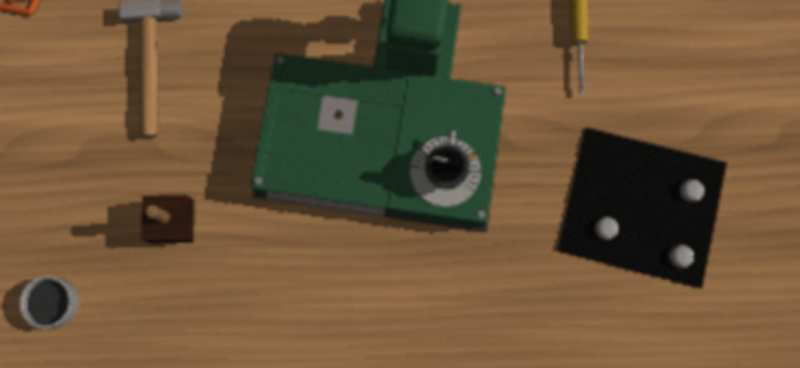

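View pics/topk.png

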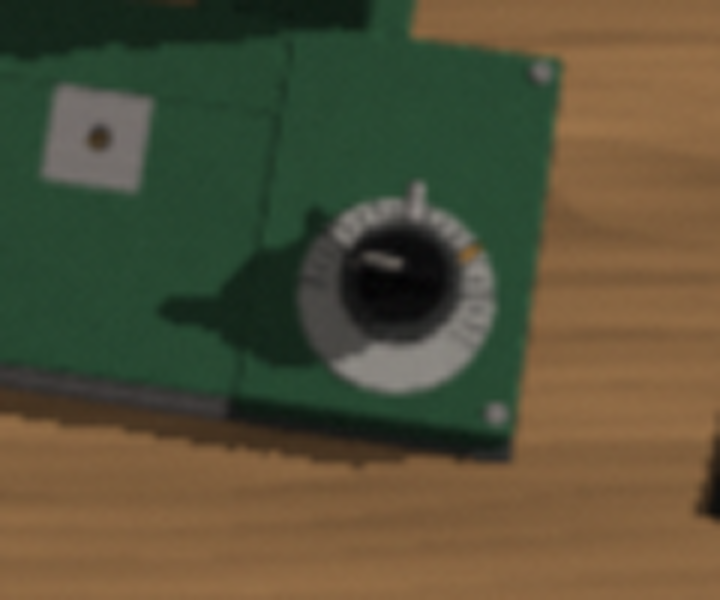

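View pics/scc.png

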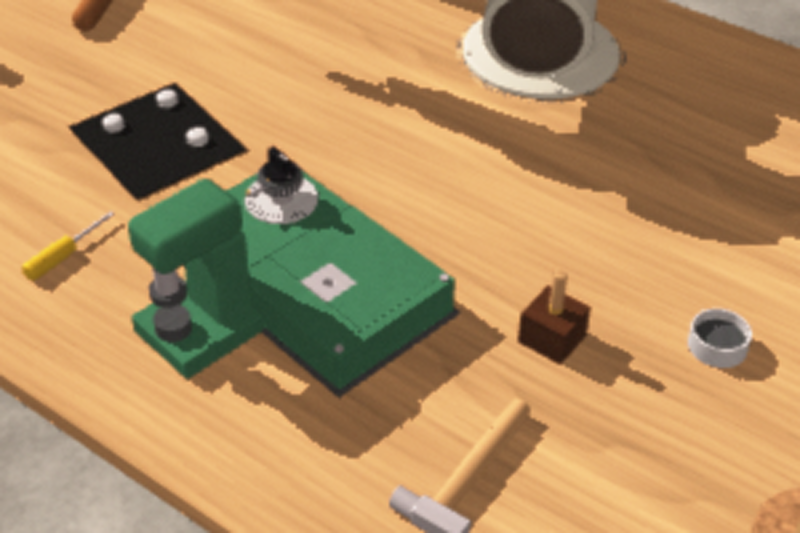

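```bash
python3 - <<'E'
from h import *
c=bot.camera('top'); s=bot.camera('scene'); im=c['color']; g=im.min(2)
# blanks
roi=g[180:260,400:500]; m=(roi>95).astype(np.uint8)
n,l,st,ce=cv2.connectedComponentsWithStats(m)
for i in range(1,n):
    if st[i,4]>20:
        u=ce[i]+[400,180]; print('blank',st[i],u,pt(c,u,.018)[:2])
f=lambda x,y:(150+x/2.162,120+y/2.162); k=lambda x,y:(290+x/6,150+y/6)
C=[pt(c,f(*q),.06)[:2] for q in [(277,55),(254,190),(486,218),(505,88)]]
C=np.array(C);print(C,np.linalg.norm(np.diff(C,axis=0),axis=1))
d=(C[0]-C[1]+C[3]-C[2]); print('yawx',np.degrees(np.arctan2(d[1],d[0]))); d=(C[0]-C[3]+C[1]-C[2]); print('yawy',np.degrees(np.arctan2(d[1],d[0]))-90, C.mean(0))
print('hole',pt(c,k(98,137),.06)); print('scalecentre',pt(c,k(397,295),.063))
print('knob top',pt(c,k(398,285),.11));print('tab',pt(c,k(470,252),.069)); print('peg',pt(c,k(417,186),.096)); print('ptr',pt(c,k(362,252),.113),pt(c,k(400,265),.113))
for n,cc,t,z in (('scene',s,'x',0),):
    f2=lambda x,y:(190+x*.375,120+y*.375)
    print('s hole',pt(cc,f2(328,283),.06),'standpin top',pt(cc,f2(560,275),.11),'pin foot',pt(cc,f2(557,311),.05))
    print('knobtop',pt(cc,f2(280,157),.137))
print('pin top/top',pt(c,f(155,212),.11),'stand block',[pt(c,f(*q),.05)[:2] for q in[(142,197),(193,196),(193,241),(142,241)]])
E
```

```text
blank [68 24  8  8 52] [471.25       207.38461538] [ 0.53034296 -0.39354878]
blank [28 41  8  9 57] [431.56140351 224.8245614 ] [ 0.48119916 -0.27337273]
blank [63 54  8  9 58] [466.31034483 237.77586207] [ 0.44100132 -0.3714912 ]
[[ 0.72365675  0.17399088]
 [ 0.53622788  0.2048387 ]
 [ 0.49151928 -0.10285775]
 [ 0.66835623 -0.13628991]] [0.18995045 0.31092758 0.17996949]
yawx -10.007641445188442
yawy -9.192650130882797 [0.60494004 0.03492048]
hole [0.63761492 0.09103264 0.06      ]
scalecentre [ 0.55511172 -0.05180841  0.063     ]
knob top [ 0.5512881 -0.0494058  0.11     ]
tab [ 0.57409678 -0.08702755  0.069     ]
peg [ 0.60098419 -0.0608994   0.096     ]
ptr [ 0.56660276 -0.03319627  0.113     ] [ 0.56007222 -0.05046004  0.113     ]
s hole [0.64046142 0.09609397 0.06      ] standpin top [0.50809914 0.3330964  0.11      ] pin foot [0.50624946 0.3342507  0.05      ]
knobtop [ 0.56191033 -0.04043949  0.137     ]
pin top/top [0.502537   0.32389522 0.11      ] stand block [array([0.53186774, 0.35828674]), array([0.53161358, 0.28900018]), array([0.47072534, 0.28792132]), array([0.47224034, 0.3565884 ])]
```

Call:
arm_command([
  [0.042, -0.023, 0, 0],
  [0.084, -0.046, 0, 0],
  [0.126, -0.069, 0, 0],
  [0.168, -0.092, 0, 0],
  [0.21, -0.115, 0, 0],
])

```text
time: 2.4
ee_pos: [0.3808, -0.2965, 0.1965]
tcp_rot: [180.0, -0.0, 26.1]
wrist_force: [1.2, -0.3, -0.9]
opening: 0.0852
grasp_force: 0.0
```

Call:
arm_command([
  [0.042, -0.023, 0, 0],
  [0.084, -0.046, 0, 0],
  [0.126, -0.069, 0, 0],
  [0.168, -0.092, 0, 0],
  [0.21, -0.115, 0, 0],
])

```text
time: 2.9
ee_pos: [0.5189, -0.1006, 0.1965]
tcp_rot: [180.0, -0.0, 26.1]
wrist_force: [0.9, -1.5, 0.5]
opening: 0.0855
grasp_force: 0.0
```

Call:
arm_command([
  [0.03, -0.018, 0.01, -0.1],
  [0.055, -0.0316, 0.02, -0.2],
  [0.055, -0.0316, 0.02, -0.33],
  [0.055, -0.0316, 0.02, -0.33],
  [0.055, -0.0316, 0.02, -0.33],
], hand=0.05)

```text
time: 3.4
ee_pos: [0.5534, -0.05, 0.1765]
tcp_rot: [180.0, -0.0, 44.8]
wrist_force: [0.4, -1.1, 0.2]
opening: 0.0501
grasp_force: 0.0
```

```bash
cat >> h.py <<'E'
def go(x,y,z,yaw,a=None,b=None):
    "shift in tool axes to a world target (tool down)"
    o=bot.get_obs(); p=o['ee_pos']; w=np.radians(o['tcp_rot'][2]); d=np.array([x,y,z])-p
    t=np.radians((o['tcp_rot'][2]-yaw+90)%180-90)
    return np.round([d[0]*np.cos(w)+d[1]*np.sin(w), d[0]*np.sin(w)-d[1]*np.cos(w), -d[2], t],4)
def st():
    o=bot.get_obs(); print('t',o['time'],'p',np.round(o['ee_pos'],4),'yaw',np.round(o['tcp_rot'],2),'F',np.round(o['wrist_force'],1),'T',np.round(o['torque'],2),'open',round(o['opening'],4),'g',o['grasp_force'],'q',np.round(o['q'],1))
E
python3 - <<'E'
from h import *
st()
c=cam('scene','s1.png'); im=c['color'];u=px(c,[.5535,-.05,.125]).astype(int);print(u)
a=im[u[1]-45:u[1]+45,u[0]-60:u[0]+60]
t=bot.camera('top')['color'][150:240,300:420]
cv2.imwrite('pics/k1.png',np.hstack([cv2.resize(a,None,fx=3.3,fy=3.3,interpolation=3),cv2.resize(t,None,fx=3.3,fy=3.3,interpolation=3)]))
E
```

```text
t 3.4 p [ 0.5534 -0.05    0.1765] yaw [179.99  -0.    44.81] F [ 0.4 -1.1  0.2] T [-0.02  0.03 -0.02] open 0.0501 g 0.0 q [ -5.2   5.4   8.3  92.9  -0.  130. ]
[294 179]
```

View pics/k1.png

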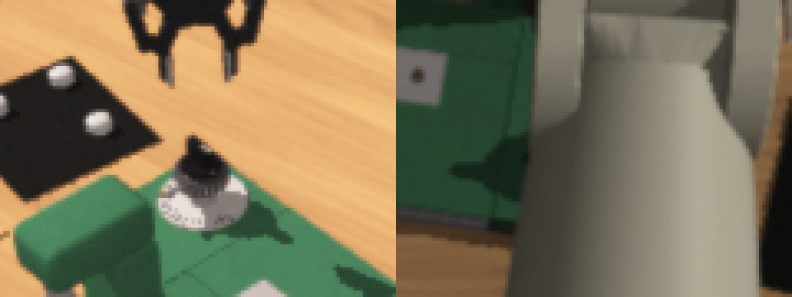

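Call:
arm_command([
  [0, 0, 0, -0.149],
  [0, 0, 0, -0.298],
  [0, 0, 0, -0.447],
  [0, 0, 0, -0.596],
  [0, 0, 0, -0.745],
])

```text
time: 4.0
ee_pos: [0.5533, -0.0506, 0.1768]
tcp_rot: [180.0, 0.0, 87.9]
wrist_force: [0.2, -0.2, 0.5]
opening: 0.0495
grasp_force: 0.0
```

Call:
arm_command([
  [0, 0, 0, -0.149],
  [0, 0, 0, -0.298],
  [0, 0, 0, -0.447],
  [0, 0, 0, -0.596],
  [0, 0, 0, -0.745],
])

```text
time: 4.5
ee_pos: [0.5533, -0.0506, 0.1768]
tcp_rot: [180.0, 0.0, 130.6]
wrist_force: [0.1, 0.5, 0.8]
opening: 0.0501
grasp_force: 0.0
```

Call:
arm_command([
  [0, 0, 0, -0.149],
  [0, 0, 0, -0.298],
  [0, 0, 0, -0.447],
  [0, 0, 0, -0.596],
  [0, 0, 0, -0.745],
])

```text
time: 5.0
ee_pos: [0.5533, -0.0506, 0.1768]
tcp_rot: [180.0, 0.0, 173.2]
wrist_force: [-0.2, 1.2, -0.2]
opening: 0.0497
grasp_force: 0.0
```

Call:
arm_command([
  [0, 0, 0, -0.149],
  [0, 0, 0, -0.298],
  [0, 0, 0, -0.447],
  [0, 0, 0, -0.596],
  [0, 0, 0, -0.745],
])

```text
time: 5.5
ee_pos: [0.5533, -0.0506, 0.1768]
tcp_rot: [-180.0, 0.0, -144.1]
wrist_force: [-0.7, -0.4, -0.3]
opening: 0.0497
grasp_force: 0.0
```

Call:
arm_command([
  [0, 0, 0, -0.149],
  [0, 0, 0, -0.16],
  [0, 0, 0, -0.16],
  [0, 0, 0, -0.16],
  [0, 0, 0, -0.16],
])

```text
time: 6.0
ee_pos: [0.5534, -0.05, 0.1764]
tcp_rot: [-180.0, 0.0, -135.2]
wrist_force: [0.1, 0.8, 0.2]
opening: 0.0499
grasp_force: 0.0
```

```bash
python3 - <<'E'
from h import *
st()
c=cam('scene'); im=c['color'];u=px(c,[.5535,-.05,.125])
for z in (.1765,.1815,.1865): print('tcp',px(c,[.5534,-.05,z]))
print(px(c,[.5534,-.05,.137]),px(c,[.5534,-.05,.063]),px(c,[.64,.093,.06]))
u=u.astype(int)
cv2.imwrite('pics/k2.png',cv2.resize(im[u[1]-40:u[1]+40,u[0]-45:u[0]+45],None,fx=7,fy=7,interpolation=3))
E
```

```text
t 6.0 p [ 0.5534 -0.05    0.1764] yaw [-179.99    0.   -135.22] F [0.1 0.8 0.2] T [-0.03 -0.06  0.02] open 0.0499 g 0.0 q [ -5.2   5.4   8.3  92.9  -0.  -49.9]
tcp [293.8866281  167.15623155]
tcp [293.8148165  165.95286836]
tcp [293.7427181  164.74469926]
[294.44405289 176.4971243 ] [295.44323095 193.24057609] [312.33383591 225.63429495]
```

View pics/k2.png

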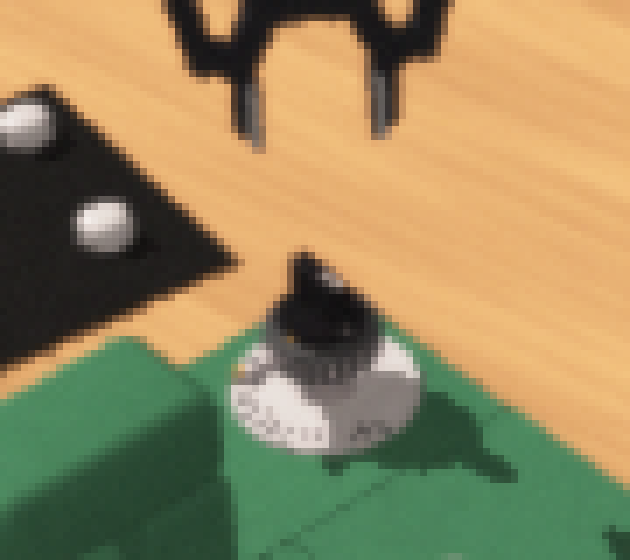

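Call:
arm_command([
  [0, 0, 0, 0],
  [0, 0, 0, 0],
  [0, 0, 0, 0],
  [0, 0, 0, 0],
  [0, 0, 0, 0],
], hand=0.0)

```text
time: 6.55
ee_pos: [0.5535, -0.0499, 0.1763]
tcp_rot: [180.0, 0.0, -135.1]
wrist_force: [-0.3, 0.4, -0.5]
opening: 0.0
grasp_force: 0.0
```

Call:
arm_command([
  [0, 0, 0, 0],
  [0, 0, 0, 0],
  [0, 0, 0, 0],
  [0, 0, 0, 0],
  [0, 0, 0, 0],
])

```text
time: 7.05
ee_pos: [0.5535, -0.0499, 0.1763]
tcp_rot: [180.0, -0.0, -135.1]
wrist_force: [-0.2, 0.7, 0.2]
opening: -0.0002
grasp_force: 0.0
```

```bash
python3 - <<'E'
from h import *
st()
c=cam('scene'); im=c['color']
print(px(c,[.5534,-.05,.1765]))
for r in range(150,180): print(r,' '.join('%3d'%v for v in im[r,280:310,2]))
E
```

```text
t 7.05 p [ 0.5535 -0.0499  0.1763] yaw [ 180.     -0.   -135.07] F [-0.2  0.7  0.2] T [-0.01 -0.02 -0.04] open -0.0002 g 0.0 q [ -5.1   5.4   8.3  92.9   0.  -50.1]
[293.8866281  167.15623155]
150 239 239 237 231 192 136 160 193 181  76  29  28  32  34  30  35  31  51 137 233 239 236 233 233 233 233 234 234 233 232
151 238 239 240 239 236 232 233 235 228 146  47  35  67  73  55  76  46  65 162 235 239 240 239 237 235 234 233 233 234 233
152 236 237 238 239 239 239 239 238 232 186  63  42  80  84  62  96  55  66 165 234 238 238 239 240 239 237 235 234 234 234
153 233 234 236 237 238 240 240 239 235 196  68  41  84  83  62 100  65  68 163 234 238 237 237 238 238 239 239 237 235 234
154 236 234 233 234 236 238 238 239 239 227  81  42  87  97  59  97  69  68 162 234 238 239 237 237 237 237 238 238 238 237
155 235 237 236 234 234 236 236 238 239 228  82  40  83  97  60  98  67  65 153 230 235 236 238 238 236 236 235 236 237 238
156 232 234 235 237 237 236 235 235 235 227  87  39  73  97  58  98  67  52 131 229 234 234 235 235 237 238 237 236 236 235
157 235 232 232 233 235 237 237 235 234
[... 2112 characters left out ...]
 231 223 199 226 234 236 235 236 235 233 232 230 231 231 232 231 229 229 230 230
175  38  78 162 223 233 232 232 234 234 231 195 141  85 137 220 230 234 235 236 236 237 235 233 232 231 231 231 232 231 229
176  38  54 109 178 229 232 231 232 232 226 146  62  34  49 106 187 226 233 235 237 237 237 236 235 234 231 231 231 231 231
177  86 126 164 224 231 231 231 231 230 221 134  46  34  34  53 117 164 225 232 234 236 236 237 238 237 236 234 233 233 233
178 165 215 225 229 230 230 230 231 230 220 133  42  26  33  70 147 144 175 226 232 233 234 235 236 237 237 237 236 236 235
179 227 228 228 227 228 228 229 230 230 221 135  41  24  25  37  77 134 169 168 225 231 235 235 234 235 237 237 238 238 237
```

Call:
arm_command([
  [0, 0, 0.01, 0],
  [0, 0, 0.02, 0],
  [0, 0, 0.03, 0],
  [0, 0, 0.036, 0],
  [0, 0, 0.036, 0],
])

```text
time: 7.6
ee_pos: [0.5528, -0.0498, 0.1388]
tcp_rot: [179.9, -0.1, -135.1]
wrist_force: [0.1, 0.1, -0.6]
opening: -0.0003
grasp_force: 0.0
```

```bash
python3 - <<'E'
from h import *
st()
c=cam('scene','s3.png'); im=c['color']
cv2.imwrite('pics/k3.png',cv2.resize(im[135:205,250:340],None,fx=6,fy=6,interpolation=3))
E
```

```text
t 7.6 p [ 0.5528 -0.0498  0.1388] yaw [ 1.7991e+02 -8.0000e-02 -1.3507e+02] F [ 0.1  0.1 -0.6] T [ 0.03 -0.   -0.02] open -0.0003 g 0.0 q [ -5.1   5.    3.7  88.9  -0.  -50.1]
```

View pics/k3.png

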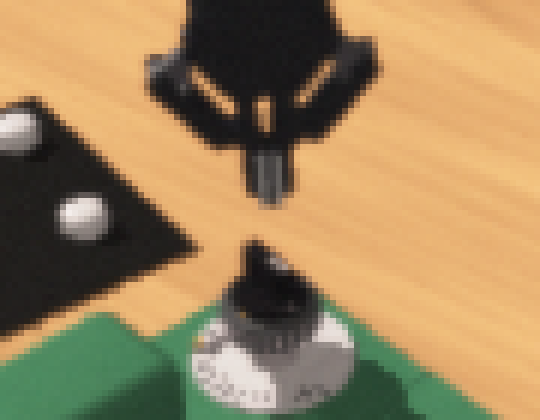

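Call:
arm_command([
  [0, 0, 0.001, 0],
  [0, 0, 0.002, 0],
  [0, 0, 0.003, 0],
  [0, 0, 0.004, 0],
  [0, 0, 0.005, 0],
])

```text
time: 8.15
ee_pos: [0.5535, -0.0499, 0.1353]
tcp_rot: [-180.0, 0.0, -135.1]
wrist_force: [-0.7, -0.1, 0.7]
opening: 0.0005
grasp_force: 0.0
```

```bash
python3 - <<'E'
from h import *
st()
c=cam('top'); s=cam('scene')
print(pt(s,(295,168.8),.1388), pt(s,(295,168.8),.16),pt(s,(295,168.8),.17))
# consistency of the two cameras via blanks
m=(s['color'][:200,210:300].min(2)>150).astype(np.uint8)
n,l,stt,ce=cv2.connectedComponentsWithStats(m)
for i in range(1,n):
    if stt[i,4]>8: print('scene blob',stt[i],ce[i]+[210,0],pt(s,ce[i]+[210,0],.016)[:2])
for p in [(.5303,-.3935,.016),(.4812,-.2734,.016),(.441,-.3715,.016)]: print(px(s,p))
E
```

```text
t 8.15 p [ 0.5535 -0.0499  0.1353] yaw [-179.99    0.   -135.07] F [-0.7 -0.1  0.7] T [-0.01  0.02 -0.01] open 0.0005 g 0.0 q [ -5.1   4.9   3.3  88.3  -0.  -50.1]
[ 0.52207271 -0.07373553  0.1388    ] [ 0.54222652 -0.05557229  0.16      ] [ 0.55173303 -0.04700472  0.17      ]
scene blob [ 52  18  33  26 166] [272.47590361  28.10240964] [-0.52285299 -1.12659727]
scene blob [ 59  25  31  30 528] [282.22727273  36.94507576] [-0.46427265 -1.0010405 ]
scene blob [62 68 11  7 19] [277.36842105  70.36842105] [-0.15091503 -0.76007455]
scene blob [ 68 111   5   6  15] [279.46666667 113.93333333] [ 0.14802659 -0.48345717]
scene blob [ 39 154   6   4  21] [251.42857143 155.42857143] [ 0.44295191 -0.37096577]
scene blob [ 19 163   6   4  21] [231.42857143 164.42857143] [ 0.53140686 -0.39264465]
scene blob [ 50 168   7   5  26] [263.07692308 169.76923077] [ 0.48258674 -0.27216207]
scene blob [ 73 188   5   4  13] [285.15384615 189.53846154] [ 0.51972433 -0.12947313]
scene blob [ 72 192  14   8  75] [287.72       196.34666667] [ 0.54251963 -0.09771942]
[231.47749609 164.20640483]
[263.08507266 169.46674294]
[251.67383882 155.14206794]
```

Call:
arm_command([
  [0, 0, 0.002, 0],
  [0, 0, 0.004, 0],
  [0, 0, 0.006, 0],
  [0, 0, 0.008, 0],
  [0, 0, 0.01, 0],
])

```text
time: 8.75
ee_pos: [0.5534, -0.0499, 0.1251]
tcp_rot: [180.0, -0.0, -135.1]
wrist_force: [-0.6, -0.1, -0.1]
opening: 0.0001
grasp_force: 0.0
```

```bash
python3 - <<'E'
from h import *
st()
c=cam('scene'); im=c['color']
cv2.imwrite('pics/k4.png',cv2.resize(im[135:205,250:340],None,fx=6,fy=6,interpolation=3))
E
```

```text
t 8.75 p [ 0.5534 -0.0499  0.1251] yaw [ 180.     -0.   -135.07] F [-0.6 -0.1 -0.1] T [ 0.04 -0.02 -0.04] open 0.0001 g 0.0 q [ -5.2   4.9   2.1  87.2  -0.  -50.1]
```

View pics/k4.png

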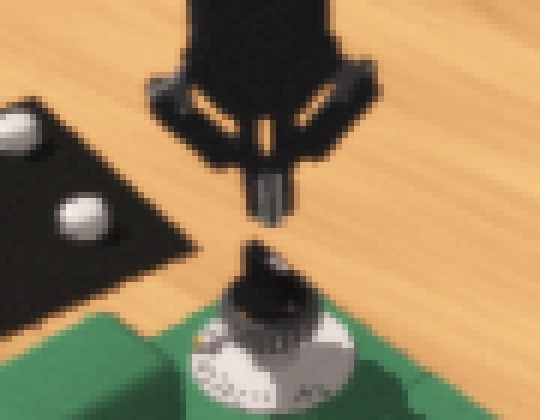

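```bash
python3 - <<'E'
from h import *
c=bot.camera('top'); s=bot.camera('scene')
out=[]
for n,cc in(('top0',c),('scene0',s)):
    im=cv2.imread(f'pics/{n}.png'); u=px(cc,[.242,-.4936,.1956]); v=px(cc,[.242,-.4936,.226]); print(n,u,v)
    x0,y0=int(u[0])-50,max(0,int(u[1])-50); print(x0,y0)
    a=cv2.resize(im[y0:y0+100,x0:x0+100],(400,400),interpolation=3)
    for q,col in((u,(0,0,255)),(v,(255,0,0))): cv2.circle(a,(int((q[0]-x0)*4),int((q[1]-y0)*4)),4,col,-1)
    out.append(a)
cv2.imwrite('pics/g0.png',np.hstack(out))
E
```

```text
top0 [548.58726513 313.36723953] [555.38646862 314.60539592]
498 263
scene0 [259.30553353  84.97577815] [258.60399603  78.16049507]
209 34
```

View pics/g0.png

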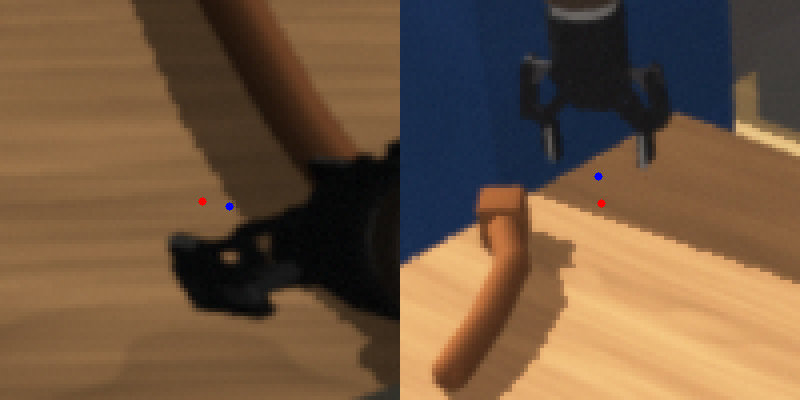

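```bash
python3 - <<'E'
from h import *
from scipy.optimize import least_squares
c=bot.camera('top'); s=bot.camera('scene')
for ut in((553,330),(548,328),(558,333)):
    r=least_squares(lambda P:np.r_[px(c,P)-ut,px(s,P)-(259,74.5)],[.24,-.49,.2]); print(r.x,r.fun)
im=cv2.imread('pics/top0.png')[300:360,520:620]
cv2.imwrite('pics/g1.png',np.clip(cv2.resize(im,None,fx=8,fy=8,interpolation=3).astype(float)*2,0,255).astype(np.uint8)[:600,:800])
E
```

```text
[ 0.2116679  -0.49122855  0.22339398] [ 2.38973935 -1.92274483  5.23160521  1.48323146]
[ 0.2178308  -0.47901655  0.22854935] [ 2.8960021  -2.32611477  6.32233068  1.77081918]
[ 0.20323603 -0.50433419  0.21672288] [ 2.00584122 -1.61595616  4.40399487  1.26007062]
```

View pics/g1.png

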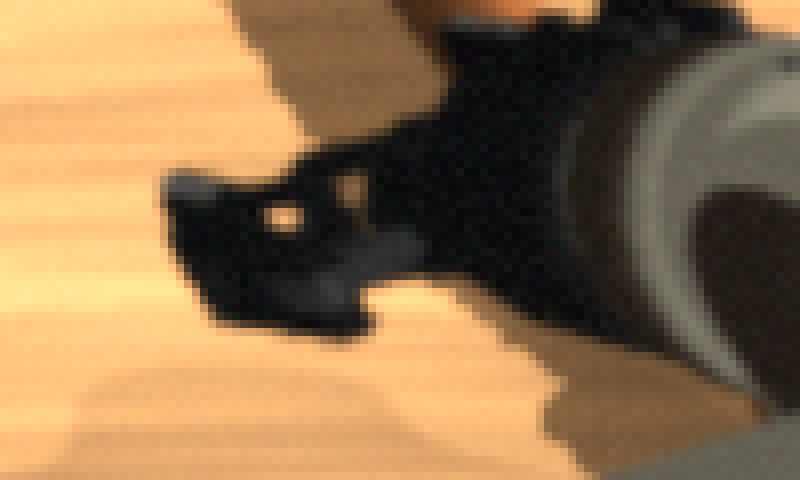

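Call:
arm_command([
  [0, 0, 0.003, 0],
  [0, 0, 0.006, 0],
  [0, 0, 0.009, 0],
  [0, 0, 0.012, 0],
  [0, 0, 0.014, 0],
])

```text
time: 9.5
ee_pos: [0.5533, -0.0499, 0.1108]
tcp_rot: [180.0, -0.0, -135.1]
wrist_force: [0.1, 0.0, 0.1]
opening: -0.0001
grasp_force: 0.0
```

Call:
arm_command([
  [0, 0, 0.0005, 0],
  [0, 0, 0.001, 0],
  [0, 0, 0.0015, 0],
  [0, 0, 0.002, 0],
  [0, 0, 0.0025, 0],
])

```text
time: 10.0
ee_pos: [0.5535, -0.0499, 0.1088]
tcp_rot: [-180.0, 0.0, -135.1]
wrist_force: [-0.8, 0.3, -1.1]
opening: 0.0
grasp_force: 0.0
```

Call:
arm_command([
  [0, 0, 0.0005, 0],
  [0, 0, 0.001, 0],
  [0, 0, 0.0015, 0],
  [0, 0, 0.002, 0],
  [0, 0, 0.0025, 0],
])

```text
time: 10.5
ee_pos: [0.5535, -0.0499, 0.1062]
tcp_rot: [180.0, -0.0, -135.1]
wrist_force: [0.5, -0.3, 0.5]
opening: -0.0001
grasp_force: 0.0
```

Call:
arm_command([
  [0, 0, 0.0005, 0],
  [0, 0, 0.001, 0],
  [0, 0, 0.0015, 0],
  [0, 0, 0.0015, 0],
  [0, 0, 0.0015, 0],
])

```text
time: 11.0
ee_pos: [0.5535, -0.0499, 0.1048]
tcp_rot: [180.0, -0.0, -135.1]
wrist_force: [0.7, -0.4, 0.7]
opening: -0.0
grasp_force: 0.0
```

Call:
arm_command([
  [0, 0, 0.0005, 0],
  [0, 0, 0.001, 0],
  [0, 0, 0.0015, 0],
  [0, 0, 0.002, 0],
  [0, 0, 0.0025, 0],
])

```text
time: 11.5
ee_pos: [0.5534, -0.0499, 0.1022]
tcp_rot: [180.0, -0.0, -135.1]
wrist_force: [0.5, -0.5, -0.4]
opening: 0.0001
grasp_force: 0.0
```

```bash
python3 - <<'E'
from h import *
st()
c=cam('scene'); im=c['color']
a=cv2.resize(im[150:205,270:325],None,fx=10,fy=10,interpolation=3)
cv2.imwrite('pics/k5.png',a)
E
```

```text
t 11.5 p [ 0.5534 -0.0499  0.1022] yaw [ 180.     -0.   -135.07] F [ 0.5 -0.5 -0.4] T [-0.07 -0.01 -0.03] open 0.0001 g 0.0 q [ -5.1   4.9  -0.4  84.7   0.  -50.1]
```

View pics/k5.png

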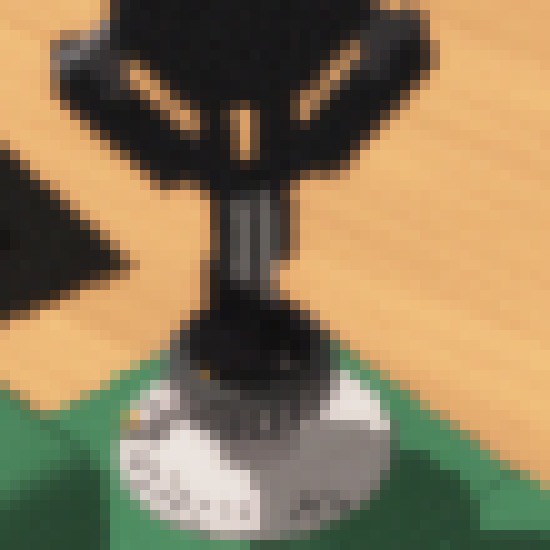

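Call:
arm_command([
  [0, 0, 0.0005, 0],
  [0, 0, 0.001, 0],
  [0, 0, 0.0015, 0],
  [0, 0, 0.002, 0],
  [0, 0, 0.0025, 0],
])

```text
time: 12.05
ee_pos: [0.5537, -0.0499, 0.1019]
tcp_rot: [-179.9, 0.1, -135.1]
wrist_force: [-6.1, 0.8, 16.1]
opening: 0.0001
grasp_force: 8.5
```

Call:
arm_command([
  [0, 0, 0.0005, 0],
  [0, 0, 0.001, 0],
  [0, 0, 0.0015, 0],
  [0, 0, 0.002, 0],
  [0, 0, 0.0025, 0],
])

```text
time: 12.55
ee_pos: [0.554, -0.05, 0.1017]
tcp_rot: [-179.8, 0.2, -135.1]
wrist_force: [-11.9, 0.9, 32.1]
opening: -0.0002
grasp_force: 16.0
```

Call:
arm_command([
  [0, 0, -0.02, 0],
  [0, 0, -0.03, 0],
  [0, 0, -0.03, 0],
  [0, 0, -0.03, 0],
  [0, 0, -0.03, 0],
], hand=0.05)

```text
time: 13.05
ee_pos: [0.5531, -0.0498, 0.1261]
tcp_rot: [179.9, -0.1, -135.1]
wrist_force: [-0.0, -0.6, 1.1]
opening: 0.0498
grasp_force: 0.0
```

Call:
arm_command([
  [0, 0, 0.015, 0],
  [0, 0, 0.03, 0],
  [0, 0, 0.043, 0],
  [0, 0, 0.043, 0],
  [0, 0, 0.043, 0],
])

```text
time: 13.55
ee_pos: [0.5531, -0.0498, 0.0837]
tcp_rot: [180.0, -0.0, -135.1]
wrist_force: [-0.5, 0.4, -0.6]
opening: 0.05
grasp_force: 0.0
```

Call:
arm_command([
  [0, 0, 0, 0],
  [0, 0, 0, 0],
  [0, 0, 0, 0],
  [0, 0, 0, 0],
  [0, 0, 0, 0],
], hand=0.0, grip_force=20)

```text
time: 14.05
ee_pos: [0.5555, -0.0526, 0.0861]
tcp_rot: [-179.6, -0.0, -135.2]
wrist_force: [5.3, -14.1, 2.6]
opening: 0.0114
grasp_force: 24.0
```

```bash
python3 - <<'E'
from h import *
st()
E
```

```text
t 14.05 p [ 0.5555 -0.0526  0.0861] yaw [-179.59   -0.   -135.18] F [  5.3 -14.1   2.6] T [-2.64 -1.13 -0.01] open 0.0114 g 24.02503788471222 q [ -5.3   4.9  -2.1  82.6  -0.3 -50.1]
```

Call:
arm_command([
  [0, -0.001, 0, 0],
  [0, -0.002, 0, 0],
  [0, -0.003, 0, 0],
  [0, -0.0037, 0, 0],
  [0, -0.0037, 0, 0],
])

```text
time: 14.55
ee_pos: [0.5556, -0.0527, 0.086]
tcp_rot: [-180.0, -0.0, -135.1]
wrist_force: [-8.3, -0.9, 9.0]
opening: 0.0118
grasp_force: 25.0
```

```bash
python3 - <<'E'
from h import *
st()
c=bot.camera('top'); s=bot.camera('scene')
for n,cc,(x0,x1,y0,y1) in(('top0',c,(360,378,184,200)),('scene0',s,(278,300,178,198))):
    im=cv2.imread(f'pics/{n}.png')[y0:y1,x0:x1].astype(float)
    w=np.clip(im[...,2]-im[...,0]-25,0,None)*(im[...,2]>im[...,1]+5)
    yy,xx=np.nonzero(w); print([(x+x0,y+y0,int(w[y,x])) for x,y in zip(xx,yy)])
    u=[np.sum(w*(np.arange(w.shape[1])+x0))/w.sum(),np.sum(w.T*(np.arange(w.shape[0])+y0))/w.sum()]
    print(n,u,pt(cc,u,.067))
# white scale disc
im=cv2.imread('pics/top0.png'); g=im[175:222,332:380]; m=((g.min(2)>75)&((g.max(2).astype(int)-g.min(2))<40)).astype(np.uint8)
cs,_=cv2.findContours(m,0,1); k=max(cs,key=cv2.contourArea); h=cv2.convexHull(k); e=cv2.fitEllipse(k); print(e); q=np.array(e[0])+[332,175]; print('disc',q,pt(c,q,.063)); q=np.array(cv2.minEnclosingCircle(k)[0])+[332,175]; print(pt(c,q,.063))
# dark ring: dark neutral pixels
m=((g.max(2)<60)&((g.max(2).astype(int)-g.min(2))<15)).astype(np.uint8); 
n,l,stt,ce=cv2.connectedComponentsWithStats(m)
for i in range(1,n):
    if stt[i,4]>50: print(stt[i],ce[i]+[332,175],pt(c,ce[i]+[332,175],.1))
E
```

```text
t 14.55 p [ 0.5556 -0.0527  0.086 ] yaw [-179.99   -0.   -135.08] F [-8.3 -0.9  9. ] T [-0.02  1.63 -0.04] open 0.0118 g 24.962189197540283 q [ -5.4   5.3  -1.8  82.9  -0.  -50.3]
[(np.int64(367), np.int64(191), 14), (np.int64(368), np.int64(191), 36), (np.int64(369), np.int64(191), 22), (np.int64(366), np.int64(192), 7), (np.int64(367), np.int64(192), 44), (np.int64(368), np.int64(192), 44), (np.int64(369), np.int64(192), 9), (np.int64(367), np.int64(193), 18), (np.int64(368), np.int64(193), 7)]
top0 [np.float64(367.70646766169153), np.float64(191.76616915422886)] [ 0.57522299 -0.08544735  0.067     ]
[(np.int64(278), np.int64(178), 35), (np.int64(279), np.int64(178), 53), (np.int64(280), np.int64(178), 64), (np.int64(281), np.int64(178), 88), (np.int64(282), np.int64(178), 92), (np.int64(283), np.int64(178), 93), (np.int64(284), np.int64(178), 92), (np.int64(285), np.int64(178), 92), (np.int64(286), np.int64(178), 91), (np.int64(287), np.int64(178), 90), (np.int64(288), np.int64(178), 91), (np.int64(289), np.int64(178), 90), (np.int64(290), np.int64(178), 43), (np.int64(296), np.in
[... 3441 characters left out ...]
(278), np.int64(188), 90), (np.int64(279), np.int64(188), 82), (np.int64(280), np.int64(188), 35), (np.int64(278), np.int64(189), 33), (np.int64(283), np.int64(191), 53), (np.int64(283), np.int64(192), 38)]
scene0 [np.float64(283.32773938795657), np.float64(181.77525501809805)] [ 0.53520005 -0.12065247  0.067     ]
((27.990055084228516, 29.885744094848633), (16.65584945678711, 28.258760452270508), 51.220767974853516)
disc [359.99005508 204.88574409] [ 0.53816254 -0.06217635  0.063     ]
[ 0.54670685 -0.05677772  0.063     ]
[ 14  12  20  20 311] [355.67202572 196.74598071] [ 0.55532203 -0.04828913  0.1       ]
[ 0 42 28  5 67] [342.31343284 219.8358209 ] [ 0.49129695 -0.00916592  0.1       ]
```

Call:
arm_command([
  [0, 0, 0, 0.14],
  [0, 0, 0, 0.28],
  [0, 0, 0, 0.42],
  [0, 0, 0, 0.56],
  [0, 0, 0, 0.7],
])

```text
time: 15.15
ee_pos: [0.5546, -0.0507, 0.086]
tcp_rot: [179.8, -0.1, -175.4]
wrist_force: [-13.4, 11.5, 12.1]
opening: 0.0114
grasp_force: 25.4
```

Call:
arm_command([
  [0, 0, 0, 0.14],
  [0, 0, 0, 0.28],
  [0, 0, 0, 0.42],
  [0, 0, 0, 0.56],
  [0, 0, 0, 0.7],
])

```text
time: 15.65
ee_pos: [0.5552, -0.0487, 0.086]
tcp_rot: [179.7, -0.3, 144.5]
wrist_force: [-9.9, 20.4, 10.8]
opening: 0.0115
grasp_force: 25.2
```

Call:
arm_command([
  [0, 0, 0, 0.14],
  [0, 0, 0, 0.28],
  [0, 0, 0, 0.42],
  [0, 0, 0, 0.44],
  [0, 0, 0, 0.44],
])

```text
time: 16.15
ee_pos: [0.5562, -0.0478, 0.086]
tcp_rot: [179.7, -0.4, 119.7]
wrist_force: [-4.2, 24.7, 8.9]
opening: 0.0117
grasp_force: 24.9
```

```bash
python3 - <<'E'
from h import *
st()
E
```

```text
t 16.15 p [ 0.5562 -0.0478  0.086 ] yaw [179.68  -0.39 119.65] F [-4.2 24.7  8.9] T [ 4.87  0.89 -0.03] open 0.0117 g 24.867270290851593 q [-5.2  5.3 -1.8 82.9  0.5 55.2]
```

Call:
arm_command([
  [0.001, 0.0015, 0, 0],
  [0.0016, 0.0032, 0, 0],
  [0.0016, 0.0032, 0, 0],
  [0.0016, 0.0032, 0, 0],
  [0.0016, 0.0032, 0, 0],
])

```text
time: 16.65
ee_pos: [0.5563, -0.0477, 0.086]
tcp_rot: [-180.0, -0.2, 119.6]
wrist_force: [-14.2, 10.2, 12.9]
opening: 0.0114
grasp_force: 25.5
```

Call:
arm_command([
  [0, 0, 0, 0],
  [0, 0, 0, 0],
  [0, 0, 0, 0],
  [0, 0, 0, 0],
  [0, 0, 0, 0],
], hand=0.05)

```text
time: 17.15
ee_pos: [0.5582, -0.0496, 0.0843]
tcp_rot: [180.0, 0.0, 119.5]
wrist_force: [1.1, 0.6, -0.4]
opening: 0.0501
grasp_force: 0.0
```

Call:
arm_command([
  [0, 0, -0.02, 0],
  [0, 0, -0.04, 0],
  [0, 0, -0.07, 0],
  [0, 0, -0.08, 0],
  [0, 0, -0.08, 0],
], hand=0.0854)

```text
time: 17.65
ee_pos: [0.5589, -0.0496, 0.1656]
tcp_rot: [179.9, 0.1, 119.5]
wrist_force: [0.3, 0.2, -0.1]
opening: 0.0852
grasp_force: 0.0
```

```bash
python3 - <<'E'
from h import *
st()
print(go(.5035,.322,.15,119.6))
E
```

```text
t 17.65 p [ 0.5589 -0.0496  0.1656] yaw [1.7987e+02 9.0000e-02 1.1950e+02] F [ 0.3  0.2 -0.1] T [ 0.05  0.05 -0.07] open 0.0852 g 0.0 q [-5.1  5.8  7.6 91.6  0.  55.4]
[ 0.3507  0.1348  0.0156 -0.0017]
```

Call:
arm_command([
  [0.042, 0.016, 0, 0],
  [0.084, 0.032, 0, 0],
  [0.126, 0.048, 0, 0],
  [0.168, 0.064, 0, 0],
  [0.21, 0.08, 0, 0],
])

```text
time: 18.15
ee_pos: [0.5233, 0.1741, 0.1625]
tcp_rot: [-179.9, -0.0, 119.5]
wrist_force: [0.5, -1.4, 0.2]
opening: 0.0853
grasp_force: 0.0
```

Call:
arm_command([
  [0.042, 0.016, 0, 0],
  [0.084, 0.032, 0, 0],
  [0.126, 0.048, 0, 0],
  [0.141, 0.055, 0, 0],
  [0.141, 0.055, 0, 0],
])

```text
time: 18.65
ee_pos: [0.5018, 0.3241, 0.1622]
tcp_rot: [-179.9, 0.0, 119.7]
wrist_force: [-0.8, -1.4, 0.3]
opening: 0.0854
grasp_force: 0.0
```

```bash
python3 - <<'E'
from h import *
st()
c=cam('top','t2.png'); s=cam('scene','s2.png')
for n,cc in(('top',c),('scene',s)):
  for t,z in(('knob_pointer',.11),('marker_line',.11),('marker_tab',.069),('stand_hole',.05),('pin_handle',.08),('access_hole',.06)):
    for d in bot.mark_of(n,t)[:2]: print(n,t,round(d['confidence'],2),np.round(d['location'],1),np.round(pt(cc,d['location'],z),4))
a=cv2.resize(c['color'][172:225,328:385],(570,530),interpolation=3)
u=px(s,[.5035,.322,.1]).astype(int);print(u)
b=cv2.resize(s['color'][u[1]-50:u[1]+30,u[0]-15:u[0]+15],(199,530),interpolation=3)
cv2.imwrite('pics/v2.png',np.hstack([a,b]))
E
```

```text
t 18.65 p [0.5018 0.3241 0.1622] yaw [-179.86    0.    119.68] F [-0.8 -1.4  0.3] T [ 0.02 -0.04 -0.  ] open 0.0854 g 0.0 q [32.9 11.2 13.2 92.2  0.  93.2]
top knob_pointer 0.44 [366.7 187.9] [ 0.5777 -0.0791  0.11  ]
top marker_tab 0.39 [367.8 190.7] [ 0.5779 -0.0857  0.069 ]
top stand_hole 0.94 [226.4 218.2] [0.5103 0.3263 0.05  ]
top pin_handle 0.62 [220.  221.2] [0.4979 0.3366 0.08  ]
top access_hole 0.56 [305.9 171.4] [0.642  0.0923 0.06  ]
scene knob_pointer 0.65 [291.8 184.8] [ 0.5679 -0.0511  0.11  ]
scene knob_pointer 0.62 [462.7 245.4] [0.4783 0.5265 0.11  ]
scene stand_hole 0.87 [396.3 237. ] [0.5125 0.3287 0.05  ]
scene pin_handle 0.52 [233.7 163.8] [ 0.5778 -0.3222  0.08  ]
scene access_hole 0.63 [313.8 224.6] [0.6335 0.0938 0.06  ]
[397 223]
```

View pics/v2.png

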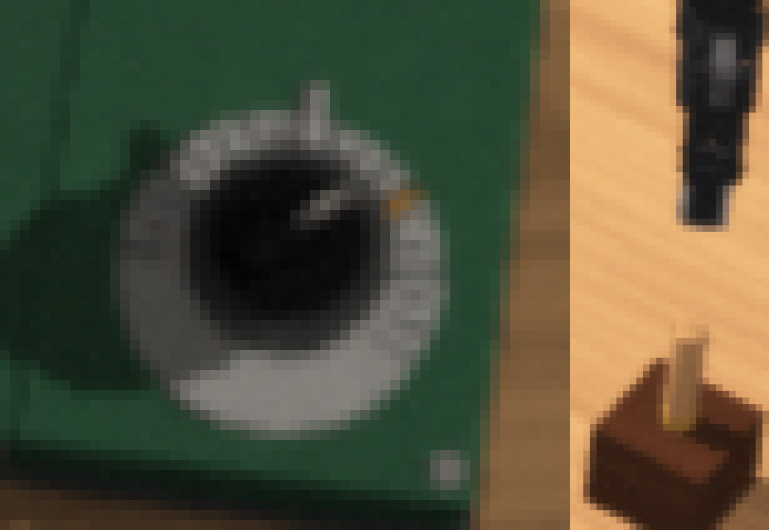

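```bash
python3 - <<'E'
from h import *
c=bot.camera('top'); s=bot.camera('scene')
f=lambda x,y:(328+x/10-.45,172+y/10-.45)
a=pt(c,f(300,217),.113)[:2]; b=pt(c,f(345,190),.113)[:2]; t=pt(c,f(405,203),.069)[:2]
A=np.array([.5553,-.0495]); 
for A in (A,np.array([.5565,-.0505])):
  for n,v in(('in',a-A),('out',b-A),('line',b-a),('tab',t-A)): print(n,np.round(v,4),np.linalg.norm(v).round(4),np.degrees(np.arctan2(v[1],v[0])).round(1))
p=pt(s,(399,236.5),.05);print('pin foot',p,'mid',pt(s,(399.6,229.5),.08))
print(px(s,[.5018,.3241,.21]),px(s,[.5018,.3241,.08]))
# pin in t2/top0 : light wooden handle pixels
for n in('top0','t2'):
    im=cv2.imread(f'pics/{n}.png')[205:235,210:245].astype(int); 
    for r in range(8,22): print(' '.join('%3d'%v for v in im[r,:26,2]))
    print()
E
```

```text
in [ 0.0073 -0.0035] 0.0081 -25.6
out [ 0.0146 -0.0162] 0.0218 -47.9
line [ 0.0073 -0.0127] 0.0146 -60.1
tab [ 0.0193 -0.0367] 0.0415 -62.3
in [ 0.0061 -0.0025] 0.0066 -22.2
out [ 0.0134 -0.0152] 0.0202 -48.6
line [ 0.0073 -0.0127] 0.0146 -60.1
tab [ 0.0181 -0.0357] 0.04 -63.2
pin foot [0.50554223 0.3342783  0.05      ] mid [0.50511588 0.33304176 0.08      ]
[401.58127978 196.35733059] [397.67590869 227.67349174]
 98  95  97  95  93  77  53  48  48  49  50  50  48  47  47  48  49  47  47  49  49  48  48  47  46  47
 74  71  71  72  71  63  51  48  54  61  68  64  55  50  49  49  49  47  48  48  49  49  48  46  46  47
 73  71  71  72  72  64  51  55  80 104 113 109  93  63  53  49  47  47  48  47  48  46  45  46  44  43
 74  74  75  76  73  65  48  66  99 121 127 130 119 100  81  61  50  47  43  45  45  46  45  45  42  43
 75  72  73  73  72  62  47  71 104 118 124 130 126 119 110  99  84  61  46  43  45  44  45  44  41  44
 72  71  72  72  70  57  38  60  93 113 121 127 126 117 117 116 111  92  64  46  44  44  43  44  44  43
 71  72  73  72  66  51  28  39  72 101 110 111 106 103 111
[... 1529 characters left out ...]
  25  42  60  68  71  72  80  91 100 107 104  78  46  41  41  41  42  41  41
 16  13  13  14  17  20  19  19  23  26  33  37  47  59  73  84  94  91  65  44  42  41  40  40  40  41
 19  13  15  17  19  16  18  19  21  23  23  24  28  41  55  65  72  66  48  40  40  40  41  40  39  41
 29  16  19  19  20  19  19  18  25  31  32  34  33  38  44  50  50  47  41  40  41  41  41  41  42  40
 35  25  28  41  43  32  20  18  20  26  32  38  40  42  42  42  44  43  43  41  40  41  41  41  41  41
 40  38  46  50  44  32  22  15  17  21  37  51  43  43  40  43  41  43  41  42  42  42  41  41  42  40
 44  38  36  35  28  26  20  16  16  21  41  64  64  53  43  42  42  41  41  40  42  41  43  42  42  42
```

```bash
python3 - <<'E'
from h import *
from scipy.optimize import minimize
c=bot.camera('top'); s=bot.camera('scene')
print(pt(c,(219.8,216.8),.11),pt(c,(225.5,220.8),.05))
# silhouette fit of handle
im=cv2.imread('pics/top0.png')[205:235,210:245,2].astype(int); m=im>75; m[:,:7]=0; m[:8]=0; m[20:]=0
def mask(P):
    pts=[px(c,[P[0]+.008*np.cos(a),P[1]+.008*np.sin(a),z]) for z in(.05,.11) for a in np.linspace(0,6.28,24)]
    h=cv2.convexHull(((np.array(pts)-[210,205]+.5)*8).astype(np.int32)); q=np.zeros((240,280),np.uint8); cv2.fillConvexPoly(q,h,1)
    return cv2.resize(q.astype(float),(35,30),interpolation=cv2.INTER_AREA)
best=min(((np.abs(mask((x,y))-m).sum(),x,y) for x in np.arange(.485,.525,.001) for y in np.arange(.31,.345,.001)))
print(best, m.sum())
E
```

```text
[0.50616482 0.32925412 0.11      ] [0.5027122  0.32872395 0.05      ]
(np.float64(79.09375), np.float64(0.506), np.float64(0.328)) 123
```

Call:
arm_command([
  [0.001, 0.006, 0.02, 0],
  [0.001, 0.006, 0.05, 0],
  [0.001, 0.006, 0.09, 0],
  [0.001, 0.006, 0.125, 0],
  [0.001, 0.006, 0.136, 0],
])

```text
time: 20.05
ee_pos: [0.5055, 0.3251, 0.0242]
tcp_rot: [-179.7, 0.0, 119.5]
wrist_force: [-1.0, 0.4, -1.6]
opening: 0.0856
grasp_force: 0.0
```

Call:
arm_command([
  [0, 0, 0, 0],
  [0, 0, 0, 0],
  [0, 0, 0, 0],
  [0, 0, 0, 0],
  [0, 0, 0, 0],
], hand=0.0, grip_force=25)

```text
time: 20.55
ee_pos: [0.508, 0.3266, 0.0295]
tcp_rot: [179.9, -0.0, 119.5]
wrist_force: [-0.8, -0.8, 6.2]
opening: 0.0152
grasp_force: 25.0
```

Call:
arm_command([
  [0, 0, 0, 0],
  [0, 0, 0, 0],
  [0, 0, 0, 0],
  [0, 0, 0, 0],
  [0, 0, 0, 0],
])

```text
time: 21.05
ee_pos: [0.508, 0.3267, 0.0296]
tcp_rot: [179.9, -0.0, 119.5]
wrist_force: [1.1, -0.2, 5.7]
opening: 0.015
grasp_force: 25.0
```

```bash
python3 - <<'E'
from h import *
st()
E
```

```text
t 21.05 p [0.508  0.3267 0.0296] yaw [ 1.7989e+02 -1.0000e-02  1.1951e+02] F [ 1.1 -0.2  5.7] T [-0.09  0.11  0.01] open 0.015 g 25.04030406475067 q [32.7 12.2 -0.3 77.4  0.  93.2]
```

Call:
arm_command([
  [0, 0, -0.02, 0],
  [0, 0, -0.05, 0],
  [0, 0, -0.08, 0],
  [0, 0, -0.11, 0],
  [0, 0, -0.11, 0],
])

```text
time: 21.55
ee_pos: [0.5089, 0.3272, 0.143]
tcp_rot: [179.6, -0.0, 119.5]
wrist_force: [0.2, 0.5, 0.6]
opening: 0.0156
grasp_force: 24.7
```

```bash
python3 - <<'E'
from h import *
st()
c=cam('top','t3.png'); s=cam('scene','s3b.png')
for n,cc,(x0,x1,y0,y1) in(('top0',c,(294,318,160,184)),('scene0',s,(298,328,212,238))):
    im=cv2.imread(f'pics/{n}.png')[y0:y1,x0:x1].astype(int)
    m=(((im.max(2)-im.min(2))<(22 if n=='top0' else 40))&(im.min(2)>70)).astype(np.uint8)
    k=max(cv2.findContours(m,0,1)[0],key=cv2.contourArea); h=cv2.convexHull(k); M=cv2.moments(h); u=np.array([M['m10']/M['m00']+x0,M['m01']/M['m00']+y0])
    print(n,'plate',u,cv2.minAreaRect(k),pt(cc,u,.06))
    q=np.zeros_like(m); cv2.fillConvexPoly(q,cv2.convexHull(k),1); q=cv2.erode(q,np.ones((3,3)))
    g=im.min(2); med=np.median(g[q>0]); w=np.clip(med-15-g,0,None)*q
    u=[(w.sum(0)*np.arange(w.shape[1])).sum()/w.sum()+x0,(w.sum(1)*np.arange(w.shape[0])).sum()/w.sum()+y0]; print('hole',u,pt(cc,u,.06))
# pin tip in scene now
for z in (.115,.19): print(px(s,[.508,.3267,z]),px(c,[.508,.3267,z]))
E
```

```text
t 21.55 p [0.5089 0.3272 0.143 ] yaw [ 1.7963e+02 -2.0000e-02  1.1951e+02] F [0.2 0.5 0.6] T [-0.03 -0.   -0.09] open 0.0156 g 24.673109650611877 q [32.7 11.4 11.4 89.6 -0.  93.2]
top0 plate [305.76007678 172.59117083] ((11.676301002502441, 12.604046821594238), (16.72629165649414, 16.346149444580078), 8.746162414550781) [0.63838918 0.09270612 0.06      ]
hole [np.float64(306.02071563088515), np.float64(172.54613935969869)] [0.63850524 0.09193929 0.06      ]
scene0 plate [312.55426357 225.52906977] ((14.653844833374023, 13.230768203735352), (12.75810432434082, 17.473054885864258), 56.30992889404297) [0.63919714 0.09326496 0.06      ]
hole [np.float64(312.53747323340474), np.float64(225.58672376873662)] [0.63943565 0.09338573 0.06      ]
[398.36081559 221.05729056] [220.25114633 215.86946969]
[400.62399692 202.87225247] [212.44609626 211.81299114]
```

```bash
python3 - <<'E'
from h import *
print(go(.641,.0905,.105,119.5))
E
```

```text
[-2.71e-01 -2.00e-04  3.38e-02  2.00e-04]
```

Call:
arm_command([
  [-0.045, 0, 0, 0],
  [-0.09, 0, 0, 0],
  [-0.135, 0, 0, 0],
  [-0.18, 0, 0, 0],
  [-0.22, 0, 0, 0],
])

```text
time: 22.15
ee_pos: [0.6159, 0.1327, 0.1365]
tcp_rot: [-179.9, -0.0, 119.5]
wrist_force: [0.9, -0.3, -0.8]
opening: 0.0152
grasp_force: 24.7
```

Call:
arm_command([
  [-0.03, 0, 0.01, 0],
  [-0.051, 0, 0.02, 0],
  [-0.051, 0, 0.03, 0],
  [-0.051, 0, 0.034, 0],
  [-0.051, 0, 0.034, 0],
])

```text
time: 22.65
ee_pos: [0.6398, 0.0911, 0.1029]
tcp_rot: [-179.9, -0.1, 119.5]
wrist_force: [0.0, 1.2, -0.3]
opening: 0.0155
grasp_force: 24.7
```

```bash
python3 - <<'E'
from h import *
st(); o=bot.get_obs()['ee_pos']
c=cam('scene','s4.png'); im=c['color']
for n in('pin_handle',): print([(d['confidence'],d['location']) for d in bot.mark_of('scene',n)[:2]])
for z in(.06,.08,.1,.12,.14): print(z,px(c,[o[0],o[1],z]))
for r in range(195,232): print(r,' '.join('%3d'%v for v in im[r,300:326].min(1)))
E
```

```text
t 22.65 p [0.6398 0.0911 0.1029] yaw [-1.7988e+02 -6.0000e-02  1.1955e+02] F [ 0.   1.2 -0.3] T [ 0.06 -0.01 -0.02] open 0.0155 g 24.67318296432495 q [ 8.1 17.6 14.4 86.9  0.  68.5]
[(0.49, [216.9, 211.9]), (0.38, [310.8, 203.3])]
0.06 [311.89814492 225.34929565]
0.08 [311.74994263 220.86241881]
0.1 [311.59928274 216.30113717]
0.12 [311.4461036  211.66358449]
0.14 [311.2903415  206.94783161]
195 122 122 120 118 104  69  64  78  80  77  50  31  24  26  24  30  46  77  98  98 105 107 109 111 113 113
196 121 119 118 109  70  48  63  88  90  83  49  43  35  27  25  32  62  76  77  94  96  96 104 105 109 110
197 120 120 118 100  46  40  53  77  80  72  42  35  26  25  25  37  73  75  75  77  75  87 100 103 109 108
198 117 121 118 105  42  29  42  57  58  52  32  33  28  22  24  31  54  70  71  69  75  76  85  97 104 109
199  99 112 101  89  36  26  36  50  50  43  28  27  22  22  26  33  50  63  69  73  79  77  78  82  97 103
200  83  86 113  90  41  23  28  41  41  40  23  21  22  21  25  34  46  50  72  76  79  79  79  79  79  87
201 112 100 114 106  71  31  24  26  27  29  22  23  22  
[... 2590 characters left out ...]
 119 147 197 194 190 189 189 187 184 161 116  80  76
226  75  76  90 130 175 186 191 192 192 191 184 135 114 110 133 195 192 191 189 188 188 183 174 133  83  77
227  74  74  75  84 123 166 182 190 191 193 192 183 165 149 158 187 191 193 191 181 173 142 102  83  76  76
228  75  72  74  76  84 109 143 181 189 192 192 191 189 188 188 190 190 190 176 120  94  83  72  75  77  75
229  73  75  73  75  76  82 104 144 179 187 192 192 192 192 191 192 189 180 142  86  56  51  51  68  73  75
230  73  75  76  76  78  78  81 100 133 166 183 190 192 192 190 186 176 141  91  77  73  69  52  50  51  70
231  70  74  74  78  79  77  78  79  89 122 165 182 189 191 181 145 103  87  78  76  77  77  72  68  54  51
```

Call:
arm_command([
  [-0.0014, 0.0008, 0, 0],
  [-0.0014, 0.0008, 0.005, 0],
  [-0.0014, 0.0008, 0.01, 0],
  [-0.0014, 0.0008, 0.015, 0],
  [-0.0014, 0.0008, 0.02, 0],
])

```text
time: 23.25
ee_pos: [0.6421, 0.0896, 0.0836]
tcp_rot: [-180.0, -0.0, 119.5]
wrist_force: [0.2, 0.5, -0.9]
opening: 0.0157
grasp_force: 24.7
```

Call:
arm_command([
  [0, 0, 0.003, 0],
  [0, 0, 0.006, 0],
  [0, 0, 0.009, 0],
  [0, 0, 0.009, 0],
  [0, 0, 0.009, 0],
])

```text
time: 23.75
ee_pos: [0.6423, 0.0896, 0.0753]
tcp_rot: [180.0, 0.0, 119.5]
wrist_force: [0.5, 0.1, 0.4]
opening: 0.0151
grasp_force: 24.7
```

```bash
python3 - <<'E'
from h import *
st()
E
```

```text
t 23.75 p [0.6423 0.0896 0.0753] yaw [180.     0.   119.51] F [0.5 0.1 0.4] T [-0.02 -0.03 -0.09] open 0.0151 g 24.67315524816513 q [ 7.9 17.9 11.6 83.8 -0.  68.4]
```

Call:
arm_command([
  [0, 0, 0.003, 0],
  [0, 0, 0.006, 0],
  [0, 0, 0.009, 0],
  [0, 0, 0.012, 0],
  [0, 0, 0.014, 0],
])

```text
time: 24.25
ee_pos: [0.6423, 0.0896, 0.0611]
tcp_rot: [180.0, 0.0, 119.5]
wrist_force: [-0.8, 0.2, 2.3]
opening: 0.0152
grasp_force: 24.8
```

Call:
arm_command([
  [0, 0, 0.001, 0],
  [0, 0, 0.002, 0],
  [0, 0, 0.003, 0],
  [0, 0, 0.004, 0],
  [0, 0, 0.004, 0],
])

```text
time: 24.75
ee_pos: [0.6423, 0.0896, 0.0573]
tcp_rot: [180.0, 0.0, 119.5]
wrist_force: [-0.3, -0.2, 2.9]
opening: 0.0152
grasp_force: 24.9
```

```bash
python3 - <<'E'
from h import *
st()
c=cam('top','t5.png'); s=cam('scene','s5.png')
for n,cc in(('top',c),('scene',s)):
  for t,z in(('tray_front',.02),('tray_floor',.01)):
    for d in bot.mark_of(n,t)[:2]: print(n,t,round(d['confidence'],2),np.round(d['location'],1),np.round(pt(cc,d['location'],z),4))
E
```

```text
t 24.75 p [0.6423 0.0896 0.0573] yaw [180.     0.   119.51] F [-0.3 -0.2  2.9] T [-0.1   0.22  0.  ] open 0.0152 g 24.88596349954605 q [ 7.9 18.   9.8 81.8  0.  68.4]
top tray_front 0.54 [363.9 185.8] [ 0.6031 -0.0792  0.02  ]
top tray_floor 0.65 [357.2 195.6] [ 0.5755 -0.0587  0.01  ]
scene tray_front 0.81 [361.4 206.1] [0.4313 0.1424 0.02  ]
scene tray_front 0.51 [308.7 227. ] [0.6211 0.0614 0.02  ]
scene tray_floor 0.88 [352.  214.3] [0.4758 0.1344 0.01  ]
```

Call:
arm_command([
  [0, 0, -0.02, 0],
  [0, 0, -0.045, 0],
  [0, 0, -0.07, 0],
  [0, 0, -0.086, 0],
  [0, 0, -0.086, 0],
])

```text
time: 25.55
ee_pos: [0.6433, 0.0898, 0.1455]
tcp_rot: [179.8, 0.1, 119.5]
wrist_force: [0.2, -0.2, -0.1]
opening: 0.0153
grasp_force: 24.5
```

```bash
python3 - <<'E'
from h import *
st(); print(go(.508,.3267,.1,119.5))
E
```

```text
t 25.55 p [0.6433 0.0898 0.1455] yaw [1.7981e+02 7.0000e-02 1.1951e+02] F [ 0.2 -0.2 -0.1] T [-0.02 -0.02 -0.04] open 0.0153 g 24.545334577560425 q [ 7.9 18.1 19.6 91.4  0.  68.4]
[ 2.729e-01 -1.100e-03  4.550e-02  1.000e-04]
```

Call:
arm_command([
  [0.045, 0, 0, 0],
  [0.09, 0, 0, 0],
  [0.135, 0, 0, 0],
  [0.18, 0, 0, 0],
  [0.22, 0, 0, 0],
])

```text
time: 26.05
ee_pos: [0.5323, 0.2825, 0.1416]
tcp_rot: [-179.9, -0.0, 119.5]
wrist_force: [-0.1, 0.1, 0.6]
opening: 0.0157
grasp_force: 24.6
```

Call:
arm_command([
  [0.035, 0, 0, 0],
  [0.0525, 0, 0, 0],
  [0.0525, 0, 0.02, 0],
  [0.0525, 0, 0.04, 0],
  [0.0525, 0, 0.04, 0],
])

```text
time: 26.55
ee_pos: [0.5067, 0.3256, 0.0993]
tcp_rot: [-179.7, 0.0, 119.5]
wrist_force: [-0.1, -0.3, -1.4]
opening: 0.0149
grasp_force: 24.6
```

```bash
python3 - <<'E'
from h import *
o=bot.get_obs(); bot.camera('top'); st(); print(go(.508,.3267,.031,119.5))
E
```

```text
t 26.6 p [0.5073 0.3258 0.1013] yaw [-1.7979e+02  2.0000e-02  1.1949e+02] F [-1.2 -0.8 -0.4] T [ 0.02 -0.06  0.  ] open 0.0153 g 24.556330740451813 q [32.7 11.6  7.  85.6 -0.  93.2]
[ 0.0004  0.001   0.0703 -0.0002]
```

Call:
arm_command([
  [0, 0, 0.01, 0],
  [0, 0, 0.02, 0],
  [0, 0, 0.025, 0],
  [0, 0, 0.03, 0],
  [0, 0, 0.035, 0],
])

```text
time: 27.1
ee_pos: [0.5081, 0.3267, 0.068]
tcp_rot: [180.0, -0.0, 119.5]
wrist_force: [-0.5, 0.6, -0.6]
opening: 0.0152
grasp_force: 24.6
```

Call:
arm_command([
  [0, 0, 0.01, 0],
  [0, 0, 0.02, 0],
  [0, 0, 0.03, 0],
  [0, 0, 0.034, 0],
  [0, 0, 0.034, 0],
])

```text
time: 27.6
ee_pos: [0.5076, 0.3265, 0.0333]
tcp_rot: [-179.9, 0.0, 119.5]
wrist_force: [0.5, -0.7, 0.0]
opening: 0.0153
grasp_force: 24.6
```

```bash
python3 - <<'E'
from h import *
bot.camera('top'); st(); print(go(.508,.3267,.03,119.5))
E
```

```text
t 27.65 p [0.5079 0.3267 0.034 ] yaw [-179.97    0.    119.51] F [ 0.2 -0.4 -0.1] T [ 0.01 -0.04  0.  ] open 0.0153 g 24.56942617893219 q [32.7 12.2  0.3 78.1  0.  93.2]
[-0.      0.0001  0.004   0.0001]
```

Call:
arm_command([
  [0, 0, 0.003, 0],
  [0, 0, 0.003, 0],
  [0, 0, 0.003, 0],
  [0, 0, 0.003, 0],
  [0, 0, 0.003, 0],
])

```text
time: 28.15
ee_pos: [0.5081, 0.3268, 0.0314]
tcp_rot: [180.0, 0.0, 119.5]
wrist_force: [0.6, 0.3, -1.0]
opening: 0.0155
grasp_force: 24.6
```

Call:
arm_command([
  [0, 0, 0, 0],
  [0, 0, 0, 0],
  [0, 0, 0, 0],
  [0, 0, 0, 0],
  [0, 0, 0, 0],
], hand=0.0854)

```text
time: 28.65
ee_pos: [0.5081, 0.3268, 0.0313]
tcp_rot: [180.0, -0.0, 119.5]
wrist_force: [0.5, -0.9, -0.4]
opening: 0.085
grasp_force: 0.0
```

Call:
arm_command([
  [0, 0, -0.03, 0],
  [0, 0, -0.07, 0],
  [0, 0, -0.11, 0],
  [0, 0, -0.12, 0],
  [0, 0, -0.12, 0],
])

```text
time: 29.15
ee_pos: [0.5089, 0.3273, 0.1533]
tcp_rot: [179.8, -0.0, 119.5]
wrist_force: [-0.1, -0.6, -0.4]
opening: 0.0858
grasp_force: 0.0
```

```bash
python3 - <<'E'
from h import *
c=cam('top','t6.png'); s=cam('scene','s6.png'); st(); print(go(.557,-.05,.14,167))
b=s['color'][205:265,375:420]; a=s['color'][180:250,280:400]
cv2.imwrite('pics/v6.png',np.hstack([cv2.resize(a,(600,350),interpolation=3),cv2.resize(b[:, :],(200,350),interpolation=3)]))
E
```

```text
t 29.25 p [0.5078 0.3266 0.15  ] yaw [-1.7993e+02  1.0000e-02  1.1950e+02] F [-0.4 -0.4  0.2] T [-0.02  0.05  0.04] open 0.0855 g 0.0 q [32.7 11.8 12.6 90.8 -0.  93.2]
[-0.3519 -0.1427  0.01   -0.829 ]
```

View pics/v6.png

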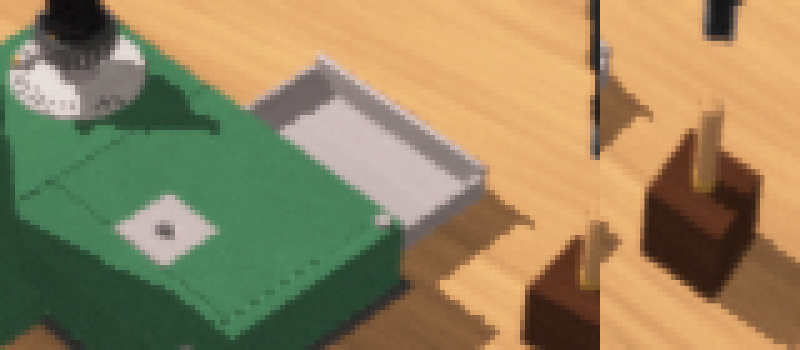

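Call:
arm_command([
  [-0.044, -0.018, 0, 0],
  [-0.088, -0.036, 0, 0],
  [-0.132, -0.0535, 0, 0],
  [-0.176, -0.0714, 0, 0],
  [-0.22, -0.089, 0, 0],
])

```text
time: 29.75
ee_pos: [0.538, 0.0895, 0.1491]
tcp_rot: [-179.8, -0.1, 119.5]
wrist_force: [0.6, 0.2, 0.2]
opening: 0.0857
grasp_force: 0.0
```

Call:
arm_command([
  [-0.044, -0.018, 0, -0.13],
  [-0.088, -0.036, 0, -0.27],
  [-0.132, -0.0537, 0, -0.41],
  [-0.132, -0.0537, 0, -0.55],
  [-0.132, -0.0537, 0, -0.69],
])

```text
time: 30.25
ee_pos: [0.5563, -0.0517, 0.1488]
tcp_rot: [-179.9, -0.2, 159.2]
wrist_force: [-0.3, -0.1, -0.5]
opening: 0.0852
grasp_force: 0.0
```

Call:
arm_command([
  [0, 0, 0, -0.139],
  [0, 0, 0, -0.139],
  [0, 0, 0, -0.139],
  [0, 0, 0, -0.139],
  [0, 0, 0, -0.139],
])

```text
time: 30.75
ee_pos: [0.5571, -0.0497, 0.151]
tcp_rot: [-180.0, -0.0, 166.9]
wrist_force: [0.2, -0.4, -0.4]
opening: 0.0855
grasp_force: 0.0
```

```bash
python3 - <<'E'
from h import *
st(); print(go(.557,-.05,.047,167))
E
```

```text
t 30.75 p [ 0.5571 -0.0497  0.151 ] yaw [-1.8000e+02 -3.0000e-02  1.6691e+02] F [ 0.2 -0.4 -0.4] T [-0.   -0.02  0.03] open 0.0855 g 0.0 q [-5.1  5.6  5.7 90.1 -0.   8. ]
[ 0.     -0.0003  0.104  -0.0015]
```

Call:
arm_command([
  [0, 0, 0.03, 0],
  [0, 0, 0.06, 0],
  [0, 0, 0.08, 0],
  [0, 0, 0.095, 0],
  [0, 0, 0.106, 0],
])

```text
time: 31.25
ee_pos: [0.557, -0.0498, 0.0443]
tcp_rot: [-180.0, -0.0, 167.0]
wrist_force: [0.9, -1.4, -0.0]
opening: 0.0855
grasp_force: 0.0
```

Call:
arm_command([
  [0, 0, 0, 0],
  [0, 0, 0, 0],
  [0, 0, 0, 0],
  [0, 0, 0, 0],
  [0, 0, 0, 0],
], hand=0.04, grip_force=30)

```text
time: 31.75
ee_pos: [0.5576, -0.0503, 0.0464]
tcp_rot: [-180.0, 0.1, 167.0]
wrist_force: [-4.5, -4.1, 5.9]
opening: 0.0565
grasp_force: 33.4
```

```bash
python3 - <<'E'
from h import *
st()
E
```

```text
t 31.75 p [ 0.5576 -0.0503  0.0464] yaw [-1.7997e+02  8.0000e-02  1.6698e+02] F [-4.5 -4.1  5.9] T [-0.84  0.76 -0.06] open 0.0565 g 33.38844180107117 q [-5.1  5.9 -5.4 78.5 -0.   7.9]
```

Call:
arm_command([
  [0, 0, 0, 0.13],
  [0, 0, 0, 0.26],
  [0, 0, 0, 0.39],
  [0, 0, 0, 0.52],
  [0, 0, 0, 0.65],
])

```text
time: 32.25
ee_pos: [0.5577, -0.0502, 0.0464]
tcp_rot: [180.0, 0.1, 129.5]
wrist_force: [-3.0, -3.1, 6.0]
opening: 0.057
grasp_force: 33.5
```

Call:
arm_command([
  [0, 0, 0, 0.11],
  [0, 0, 0, 0.22],
  [0, 0, 0, 0.33],
  [0, 0, 0, 0.44],
  [0, 0, 0, 0.5],
])

```text
time: 32.75
ee_pos: [0.5577, -0.0502, 0.0464]
tcp_rot: [179.9, 0.0, 100.9]
wrist_force: [-2.6, -3.2, 6.1]
opening: 0.0568
grasp_force: 33.5
```

```bash
python3 - <<'E'
from h import *
st()
E
```

```text
t 32.75 p [ 0.5577 -0.0502  0.0464] yaw [1.7992e+02 5.0000e-02 1.0087e+02] F [-2.6 -3.2  6.1] T [-0.67  0.67  0.14] open 0.0568 g 33.49343419075012 q [-5.1  5.9 -5.4 78.5 -0.  74. ]
```

Call:
arm_command([
  [0, 0, 0, 0.03],
  [0, 0, 0, 0.06],
  [0, 0, 0, 0.09],
  [0, 0, 0, 0.12],
  [0, 0, 0, 0.12],
])

```text
time: 33.25
ee_pos: [0.5577, -0.0491, 0.0463]
tcp_rot: [179.9, -0.1, 94.2]
wrist_force: [-3.3, 2.2, 5.4]
opening: 0.0568
grasp_force: 33.6
```

```bash
python3 - <<'E'
from h import *
st()
E
```

```text
t 33.25 p [ 0.5577 -0.0491  0.0463] yaw [ 1.7991e+02 -8.0000e-02  9.4250e+01] F [-3.3  2.2  5.4] T [0.48 0.55 0.28] open 0.0568 g 33.58770489692688 q [-5.1  6.  -5.5 78.5  0.1 80.7]
```

Call:
arm_command([
  [0, 0, 0, 0.02],
  [0, 0, 0, 0.04],
  [0, 0, 0, 0.04],
  [0, 0, 0, 0.04],
  [0, 0, 0, 0.04],
])

```text
time: 33.75
ee_pos: [0.5577, -0.048, 0.0462]
tcp_rot: [179.9, -0.2, 92.1]
wrist_force: [-2.1, 6.3, 5.4]
opening: 0.0568
grasp_force: 33.6
```

Call:
arm_command([
  [0, 0, 0, 0],
  [0, 0, 0, 0],
  [0, 0, 0, 0],
  [0, 0, 0, 0],
  [0, 0, 0, 0],
], hand=0.0854)

```text
time: 34.25
ee_pos: [0.5573, -0.05, 0.0452]
tcp_rot: [-180.0, 0.0, 91.9]
wrist_force: [-0.1, -0.3, 0.7]
opening: 0.0857
grasp_force: 0.0
```

Call:
arm_command([
  [0, 0, -0.03, 0],
  [0, 0, -0.06, 0],
  [0, 0, -0.09, 0],
  [0, 0, -0.1, 0],
  [0, 0, -0.1, 0],
])

```text
time: 34.75
ee_pos: [0.5581, -0.05, 0.1466]
tcp_rot: [179.8, 0.0, 91.9]
wrist_force: [-0.4, -0.3, -1.6]
opening: 0.085
grasp_force: 0.0
```

```bash
python3 - <<'E'
from h import *
c=cam('top','t7.png'); st(); print('near blank2',go(.4812+.002,-.2734-.001,.06,80))
g=c['color'].min(2)[170:270,390:510]; m=(g>95).astype(np.uint8)
n,l,s,ce=cv2.connectedComponentsWithStats(m)
for i in range(1,n):
    if s[i,4]>20: u=ce[i]+[390,170]; print('blank',s[i],u,pt(c,u,.018)[:2])
E
```

```text
t 34.8 p [ 0.5574 -0.0499  0.145 ] yaw [179.98   0.    91.94] F [ 0.7  0.  -0.5] T [-0.02 -0.05  0.03] open 0.0857 g 0.0 q [-5.1  5.5  5.  89.4  0.  82.9]
near blank2 [-0.2218 -0.0818  0.085   0.2084]
blank [   0    0   18  100 1419] [397.53347428 228.40239605] [ 0.47286762 -0.17315064]
blank [  8   0  14  13 146] [404.69178082 175.30136986] [ 0.63281571 -0.20326061]
blank [78 34  8  8 51] [471.21568627 207.45098039] [ 0.53014688 -0.39343103]
blank [38 51  8  9 55] [431.54545455 224.72727273] [ 0.48148746 -0.27334594]
blank [73 64  8  9 56] [466.42857143 237.78571429] [ 0.44096523 -0.37183078]
```

Call:
arm_command([
  [-0.044, -0.0164, 0, 0.05],
  [-0.088, -0.0328, 0, 0.1],
  [-0.132, -0.049, 0, 0.15],
  [-0.178, -0.0656, 0, 0.2],
  [-0.2218, -0.0818, 0, 0.2],
], hand=0.06)

```text
time: 35.3
ee_pos: [0.4815, -0.2757, 0.1432]
tcp_rot: [-179.9, -0.0, 80.4]
wrist_force: [1.0, 0.3, 0.8]
opening: 0.0601
grasp_force: 0.0
```

Call:
arm_command([
  [0, 0, 0.04, 0],
  [0, 0, 0.08, 0],
  [0, 0, 0.1, 0],
  [0, 0, 0.1, 0],
  [0, 0, 0.1, 0],
])

```text
time: 35.8
ee_pos: [0.4825, -0.274, 0.0447]
tcp_rot: [-179.9, -0.0, 80.5]
wrist_force: [0.1, -0.6, 1.6]
opening: 0.0597
grasp_force: 0.0
```

```bash
python3 - <<'E'
from h import *
c=cam('scene'); st(); print(go(.4835,-.2744,-.03,80.4))
m=(c['color'][150:185,220:280].min(2)>150).astype(np.uint8)
n,l,s,ce=cv2.connectedComponentsWithStats(m)
for i in range(1,n):
    if s[i,4]>8: u=ce[i]+[220,150]; print('blank',s[i],pt(c,u,.016)[:2])
E
```

```text
t 35.85 p [ 0.4832 -0.2744  0.0459] yaw [1.7998e+02 1.0000e-02 8.0500e+01] F [0.1 0.4 0.9] T [ 0.04 -0.02 -0.06] open 0.06 g 0.0 q [-29.6   5.5  -6.   78.5   0.   69.9]
[-0.      0.0003  0.0759  0.0017]
blank [ 9 13  6  4 21] [ 0.53140686 -0.39264465]
blank [40 18  7  5 25] [ 0.48317333 -0.27222298]
```

Call:
arm_command([
  [0, 0, 0.02, 0],
  [0, 0, 0.045, 0],
  [0, 0, 0.065, 0],
  [0, 0, 0.075, 0],
  [0, 0, 0.075, 0],
])

```text
time: 36.35
ee_pos: [0.4829, -0.2741, -0.0299]
tcp_rot: [-180.0, -0.0, 80.5]
wrist_force: [-0.4, -0.6, 0.1]
opening: 0.0601
grasp_force: 0.0
```

Call:
arm_command([
  [0, 0, 0, 0],
  [0, 0, 0, 0],
  [0, 0, 0, 0],
  [0, 0, 0, 0],
  [0, 0, 0, 0],
], hand=0.015, grip_force=25)

```text
time: 36.85
ee_pos: [0.4839, -0.2748, -0.0281]
tcp_rot: [179.9, 0.0, 80.5]
wrist_force: [-1.2, 0.9, 6.8]
opening: 0.0289
grasp_force: 24.5
```

```bash
python3 - <<'E'
from h import *
st()
E
```

```text
t 36.85 p [ 0.4839 -0.2748 -0.0281] yaw [1.7987e+02 5.0000e-02 8.0490e+01] F [-1.2  0.9  6.8] T [ 0.12  0.2  -0.07] open 0.0289 g 24.520041346549988 q [-29.6   7.5 -12.2  70.2   0.   69.9]
```

Call:
arm_command([
  [0, 0, -0.02, 0],
  [0, 0, -0.06, 0],
  [0, 0, -0.1, 0],
  [0, 0, -0.14, 0],
  [0, 0, -0.15, 0],
])

```text
time: 37.35
ee_pos: [0.4847, -0.2753, 0.1259]
tcp_rot: [179.6, 0.1, 80.5]
wrist_force: [0.8, 0.2, -0.4]
opening: 0.0287
grasp_force: 24.9
```

```bash
python3 - <<'E'
from h import *
st()
c=bot.camera('top'); s=bot.camera('scene')
a=cv2.imread('pics/t6.png'); b=cv2.imread('pics/s6.png')
u=px(c,[.455,.137,.02]).astype(int); print(u)
A=cv2.resize(a[u[1]-35:u[1]+35,u[0]-45:u[0]+45],None,fx=5.5,fy=5.5,interpolation=3)
for X in(.0,):
    yaw=np.radians(-9.6); R2=np.array([[np.cos(yaw),-np.sin(yaw)],[np.sin(yaw),np.cos(yaw)]])
    F=np.array([.4758,.1344])
    for col,z,hx,hy in(((0,0,255),.01,.045,.077),((255,0,0),.026,.045,.077)):
        q=np.array([(px(c,[*(F+R2@[i*hx,j*hy]),z])-[u[0]-45,u[1]-35]+.5)*5.5 for i,j in((1,1),(1,-1),(-1,-1),(-1,1))]).astype(np.int32)
        cv2.polylines(A,[q],True,col,1)
v=px(s,[.455,.137,.02]).astype(int)
B=cv2.resize(b[v[1]-35:v[1]+35,v[0]-27:v[0]+27],None,fx=5.5,fy=5.5,interpolation=3)
q=np.array([(px(s,[*(F+R2@[i*.045,j*.077]),.01])-[v[0]-27,v[1]-35]+.5)*5.5 for i,j in((1,1),(1,-1),(-1,-1),(-1,1))]).astype(np.int32)
cv2.polylines(B,[q],True,(0,0,255),1)
cv2.imwrite('pics/v7.png',np.hstack([A,B])); print(A.shape,B.shape)
E
```

```text
t 37.35 p [ 0.4847 -0.2753  0.1259] yaw [1.7961e+02 1.4000e-01 8.0490e+01] F [ 0.8  0.2 -0.4] T [0.01 0.02 0.07] open 0.0287 g 24.89077538251877 q [-29.6   4.7   1.9  86.9  -0.   69.9]
[292 236]
(385, 495, 3) (385, 297, 3)
```

View pics/v7.png

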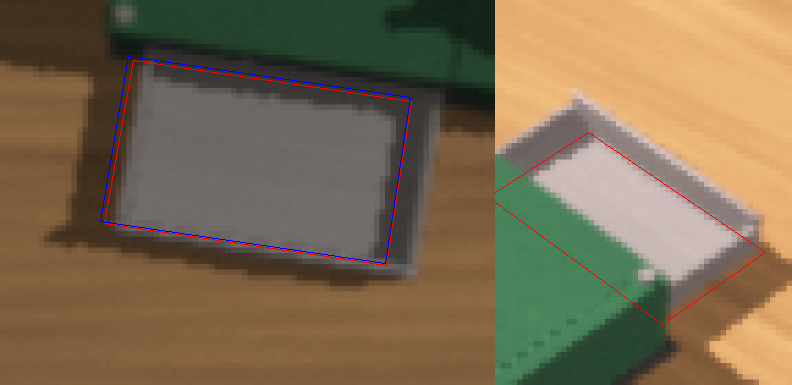

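Call:
arm_command([
  [0.0437, -0.0078, 0, 0],
  [0.0874, -0.0156, 0, 0],
  [0.1311, -0.0234, 0, 0],
  [0.1748, -0.0312, 0, 0],
  [0.2185, -0.039, 0, 0],
])

```text
time: 37.95
ee_pos: [0.4796, -0.0507, 0.1185]
tcp_rot: [-179.9, 0.0, 80.5]
wrist_force: [1.1, -0.1, -0.6]
opening: 0.0286
grasp_force: 24.9
```

Call:
arm_command([
  [0.0437, -0.0078, 0, 0],
  [0.0874, -0.0156, 0, 0],
  [0.1311, -0.0234, 0, 0],
  [0.1748, -0.0312, 0, 0],
  [0.2185, -0.039, 0, 0],
])

```text
time: 38.45
ee_pos: [0.4773, 0.1711, 0.1185]
tcp_rot: [-179.9, 0.1, 80.5]
wrist_force: [1.0, -1.1, 0.9]
opening: 0.0286
grasp_force: 24.9
```

Call:
arm_command([
  [0, 0, 0.02, 0],
  [0, 0, 0.05, 0],
  [0, 0, 0.08, 0],
  [0, 0, 0.1, 0],
  [0, 0, 0.11, 0],
])

```text
time: 38.95
ee_pos: [0.4761, 0.1689, 0.0066]
tcp_rot: [-179.7, 0.1, 80.5]
wrist_force: [0.2, 0.1, -0.8]
opening: 0.0289
grasp_force: 24.9
```

```bash
python3 - <<'E'
from h import *
c=cam('scene','s8.png'); st(); print(go(.479,.1692,-.021,80.4))
E
```

```text
t 39.0 p [0.4761 0.1688 0.0062] yaw [-1.7973e+02  1.5000e-01  8.0490e+01] F [ 0.2 -0.1 -2.7] T [-0.06  0.08  0.01] open 0.0289 g 24.920019507408142 q [ 1.95e+01 -1.00e-01 -1.62e+01  7.42e+01 -0.00e+00  1.19e+02]
[0.0009 0.0027 0.0272 0.0015]
```

Call:
arm_command([
  [0.001, 0.003, 0.01, 0],
  [0.001, 0.003, 0.02, 0],
  [0.001, 0.003, 0.027, 0],
  [0.001, 0.003, 0.029, 0],
  [0.001, 0.003, 0.029, 0],
])

```text
time: 39.5
ee_pos: [0.4814, 0.17, -0.0188]
tcp_rot: [-180.0, 0.0, 80.5]
wrist_force: [0.5, 0.5, -0.7]
opening: 0.0284
grasp_force: 24.9
```

```bash
python3 - <<'E'
from h import *
c=cam('scene','s9.png'); st()
E
```

```text
t 39.55 p [ 0.4815  0.1701 -0.0185] yaw [ 1.7999e+02 -1.0000e-02  8.0490e+01] F [ 0.7 -0.5 -0.4] T [-0.03  0.03 -0.02] open 0.0287 g 24.920946657657623 q [ 19.5   1.1 -17.8  71.    0.  119. ]
```

Call:
arm_command([
  [0, 0, 0.001, 0],
  [0, 0, 0.002, 0],
  [0, 0, 0.003, 0],
  [0, 0, 0.003, 0],
  [0, 0, 0.003, 0],
])

```text
time: 40.05
ee_pos: [0.4814, 0.17, -0.0217]
tcp_rot: [180.0, -0.0, 80.5]
wrist_force: [-0.4, 0.7, 0.1]
opening: 0.0286
grasp_force: 24.9
```

Call:
arm_command([
  [0, 0, 0, 0],
  [0, 0, 0, 0],
  [0, 0, 0, 0],
  [0, 0, 0, 0],
  [0, 0, 0, 0],
], hand=0.04)

```text
time: 40.55
ee_pos: [0.4815, 0.1701, -0.0217]
tcp_rot: [180.0, -0.0, 80.5]
wrist_force: [0.2, -0.1, 0.2]
opening: 0.0402
grasp_force: 0.0
```

Call:
arm_command([
  [0, 0, -0.02, 0],
  [0, 0, -0.06, 0],
  [0, 0, -0.1, 0],
  [0, 0, -0.14, 0],
  [0, 0, -0.143, 0],
])

```text
time: 41.05
ee_pos: [0.4836, 0.1708, 0.1268]
tcp_rot: [179.6, -0.2, 80.5]
wrist_force: [0.7, -0.2, -0.3]
opening: 0.0398
grasp_force: 0.0
```

```bash
cat >> h.py <<'E'
def blanks():
    c=bot.camera('top')
    g=c['color'].min(2)[170:270,400:510]; m=(g>95).astype(np.uint8)
    n,l,s,ce=cv2.connectedComponentsWithStats(m)
    for i in range(1,n):
        if 30<s[i,4]<90: u=ce[i]+[400,170]; print('blank',s[i],pt(c,u,.018)[:2].round(4)+[.002,-.001])
E
python3 - <<'E'
from h import *
blanks(); s=bot.camera('scene'); st(); print(go(.443,-.3727,.12,80.4))
im=s['color']; u=px(s,[.48,.169,.02]).astype(int)
for r in range(u[1]-8,u[1]+9): print(r,' '.join('%3d'%v for v in im[r,u[0]-16:u[0]+17,0]))
print(u)
E
```

```text
blank [68 34  8  8 51] [ 0.5321 -0.3944]
blank [63 64  8  9 53] [ 0.4433 -0.3727]
t 41.15 p [0.4821 0.1703 0.1223] yaw [ 1.7988e+02 -7.0000e-02  8.0490e+01] F [-1.3  0.2 -0.9] T [-0.02 -0.06 -0.02] open 0.0399 g 0.0 q [ 19.5  -1.3  -4.6  86.6   0.  119. ]
[-0.542   0.0512  0.0023  0.0015]
209 185 186 184 185 186 188 190 190 189 188 189 189 189 189 190 189 189 186 180 157 134 126 124 123 125 127 137 173 175 141 123 119 121
210 186 187 186 186 186 186 187 188 190 190 189 189 188 188 189 189 191 190 189 182 165 137 125 123 122 123 125 130 156 168 143 126 117
211 176 184 186 187 186 184 185 187 186 188 189 190 187 188 188 188 190 190 190 191 187 179 145 128 124 125 123 125 127 137 170 156 124
212 126 159 180 186 185 185 186 185 185 186 188 190 190 186 189 187 187 188 189 191 189 189 183 166 132 125 124 124 124 123 131 156 166
213  96 108 143 176 183 185 184 184 184 183 184 188 189 189 188 187 187 187 187 187 190 190 188 184 164 144 127 122 124 124 124 132 141
214  92  93 102 132 173 181 185 184 185 184 183 185 185 189 190 189 192 193 192 191 190 188 188 190 188 182 156 132 124 124 126 12
[... 811 characters left out ...]
95  92  80
221  92  93  94  92  93  91  90  92  92  91  90  94 109 144 163 143 128 127 128 126 123 126 136 152 135 108 102  98  96  93  78  68  64
222  93  93  90  91  91  91  90  91  89  91  91  95 108 130 143 143 127 127 124 125 131 149 161 136 104  97  97  94  91  77  64  60  62
223  93  92  93  92  90  92  89  91  90  90  91 106 155 178 172 129 140 153 129 138 151 133 109 101  94  95  93  79  69  63  62  59  58
224  94  95  94  91  91  92  92  90  91  90  90 102 150 172 161 100 109 136 169 165 135 103  95  97  95  90  76  63  59  59  62  61  60
225  92  92  92  92  94  90  94  92  88  83  90  98 107 101  89  62  72  97 131 110 101  96  94  92  75  62  56  55  57  56  59  61  63
[359 217]
```

Call:
arm_command([
  [-0.0484, 0.0046, 0, 0],
  [-0.0968, 0.0093, 0, 0],
  [-0.1452, 0.0139, 0, 0],
  [-0.1936, 0.0186, 0, 0],
  [-0.242, 0.0232, 0, 0],
], hand=0.06)

```text
time: 41.65
ee_pos: [0.4631, -0.0741, 0.1196]
tcp_rot: [-179.9, 0.0, 80.5]
wrist_force: [1.5, -0.7, -0.4]
opening: 0.0597
grasp_force: 0.0
```

Call:
arm_command([
  [-0.0484, 0.0046, 0, 0],
  [-0.0968, 0.0093, 0, 0],
  [-0.1452, 0.0139, 0, 0],
  [-0.1936, 0.0186, 0, 0],
  [-0.242, 0.0232, 0, 0],
])

```text
time: 42.15
ee_pos: [0.446, -0.3166, 0.1194]
tcp_rot: [-179.9, -0.1, 80.5]
wrist_force: [1.4, -0.1, 0.6]
opening: 0.0599
grasp_force: 0.0
```

Call:
arm_command([
  [-0.045, 0.004, 0, 0],
  [-0.0576, 0.0056, 0.02, 0],
  [-0.0576, 0.0056, 0.05, 0],
  [-0.0576, 0.0056, 0.08, 0],
  [-0.0576, 0.0056, 0.08, 0],
])

```text
time: 42.65
ee_pos: [0.4403, -0.3706, 0.0352]
tcp_rot: [-179.5, -0.3, 80.5]
wrist_force: [-0.4, -0.1, 0.4]
opening: 0.0598
grasp_force: 0.0
```

```bash
python3 - <<'E'
from h import *
bot.camera('scene');c=bot.camera('scene'); st(); print(go(.4433,-.3727,-.029,80.4))
m=(c['color'][145:185,220:280].min(2)>150).astype(np.uint8)
n,l,s,ce=cv2.connectedComponentsWithStats(m)
for i in range(1,n):
    if s[i,4]>8: u=ce[i]+[220,145]; print('blank',s[i],pt(c,u,.016)[:2]+[.001,-.001])
E
```

```text
t 42.75 p [ 0.4425 -0.372   0.0405] yaw [-1.7988e+02 -7.0000e-02  8.0490e+01] F [ 0.3 -0.3  1.1] T [-0.01  0.02  0.03] open 0.0599 g 0.0 q [-40.1   8.8  -3.   78.4   0.   59.5]
[-0.0005  0.0009  0.0695  0.0016]
blank [29  9  7  4 22] [ 0.44347503 -0.3715411 ]
blank [ 9 18  6  4 21] [ 0.53240686 -0.39364465]
```

Call:
arm_command([
  [0, 0, 0.02, 0],
  [0, 0, 0.045, 0],
  [0, 0, 0.065, 0],
  [0, 0, 0.0705, 0],
  [0, 0, 0.0705, 0],
])

```text
time: 43.25
ee_pos: [0.4435, -0.3727, -0.0285]
tcp_rot: [180.0, 0.0, 80.5]
wrist_force: [-0.5, 0.6, -0.2]
opening: 0.0599
grasp_force: 0.0
```

Call:
arm_command([
  [0, 0, 0, 0],
  [0, 0, 0, 0],
  [0, 0, 0, 0],
  [0, 0, 0, 0],
  [0, 0, 0, 0],
], hand=0.015)

```text
time: 43.75
ee_pos: [0.444, -0.3733, -0.0275]
tcp_rot: [179.9, 0.1, 80.5]
wrist_force: [0.1, 1.4, 6.3]
opening: 0.0284
grasp_force: 24.4
```

Call:
arm_command([
  [0, 0, -0.02, 0],
  [0, 0, -0.06, 0],
  [0, 0, -0.1, 0],
  [0, 0, -0.14, 0],
  [0, 0, -0.15, 0],
])

```text
time: 44.25
ee_pos: [0.4447, -0.374, 0.1266]
tcp_rot: [179.6, 0.2, 80.5]
wrist_force: [-0.1, 0.4, 0.1]
opening: 0.0285
grasp_force: 24.8
```

```bash
python3 - <<'E'
from h import *
bot.camera('scene');bot.camera('scene'); st(); print(go(.4725,.1278,.122,80.4))
E
```

```text
t 44.35 p [ 0.4442 -0.3735  0.1233] yaw [1.7979e+02 1.2000e-01 8.0490e+01] F [-0.2  0.4 -1.4] T [ 0.02  0.05 -0.02] open 0.0291 g 24.82037901878357 q [-40.1   8.    5.3  87.   -0.   59.5]
[ 0.4991 -0.0549  0.0013  0.0016]
```

Call:
arm_command([
  [0.0485, -0.0053, 0, 0],
  [0.097, -0.0106, 0, 0],
  [0.1455, -0.0159, 0, 0],
  [0.194, -0.0212, 0, 0],
  [0.2425, -0.0265, 0, 0],
])

```text
time: 44.85
ee_pos: [0.4561, -0.1272, 0.119]
tcp_rot: [-179.9, -0.0, 80.5]
wrist_force: [1.5, -0.3, -0.0]
opening: 0.0287
grasp_force: 24.9
```

Call:
arm_command([
  [0.0485, -0.0053, 0, 0],
  [0.097, -0.0106, 0, 0],
  [0.1455, -0.0159, 0, 0],
  [0.194, -0.0212, 0, 0],
  [0.2425, -0.0265, 0, 0],
])

```text
time: 45.35
ee_pos: [0.4701, 0.1162, 0.1191]
tcp_rot: [-179.9, 0.0, 80.5]
wrist_force: [1.0, -0.4, -0.3]
opening: 0.0286
grasp_force: 24.9
```

Call:
arm_command([
  [0.0135, -0.0015, 0, 0],
  [0.0135, -0.0015, 0.04, 0],
  [0.0135, -0.0015, 0.08, 0],
  [0.0135, -0.0015, 0.1, 0],
  [0.0135, -0.0015, 0.1, 0],
])

```text
time: 45.85
ee_pos: [0.4688, 0.1268, 0.0164]
tcp_rot: [-179.6, 0.2, 80.5]
wrist_force: [-0.3, -0.5, -0.1]
opening: 0.0286
grasp_force: 24.9
```

```bash
python3 - <<'E'
from h import *
bot.camera('scene');bot.camera('scene'); st(); print(go(.4725,.1278,-.0215,80.4))
E
```

```text
t 45.95 p [0.4714 0.1275 0.0205] yaw [-1.7994e+02  3.0000e-02  8.0460e+01] F [-0.   0.1  0.6] T [-0.01 -0.01  0.05] open 0.0288 g 24.895067811012268 q [ 15.1  -3.1 -17.5  75.6  -0.  114.7]
[0.0005 0.001  0.042  0.0011]
```

Call:
arm_command([
  [0, 0, 0.015, 0],
  [0, 0, 0.03, 0],
  [0, 0, 0.038, 0],
  [0, 0, 0.043, 0],
  [0, 0, 0.043, 0],
])

```text
time: 46.45
ee_pos: [0.4725, 0.1278, -0.0215]
tcp_rot: [179.9, -0.0, 80.5]
wrist_force: [-1.1, -0.7, 6.8]
opening: 0.0287
grasp_force: 25.5
```

Call:
arm_command([
  [0, 0, 0, 0],
  [0, 0, 0, 0],
  [0, 0, 0, 0],
  [0, 0, 0, 0],
  [0, 0, 0, 0],
], hand=0.04)

```text
time: 46.95
ee_pos: [0.4718, 0.128, -0.0223]
tcp_rot: [-180.0, 0.0, 80.5]
wrist_force: [-0.1, 0.8, 0.7]
opening: 0.04
grasp_force: 0.0
```

Call:
arm_command([
  [0, 0, -0.02, 0],
  [0, 0, -0.06, 0],
  [0, 0, -0.1, 0],
  [0, 0, -0.14, 0],
  [0, 0, -0.143, 0],
])

```text
time: 47.45
ee_pos: [0.474, 0.1286, 0.1261]
tcp_rot: [179.6, -0.2, 80.5]
wrist_force: [0.6, 0.1, -0.1]
opening: 0.04
grasp_force: 0.0
```

```bash
python3 - <<'E'
from h import *
bot.camera('scene'); blanks(); st(); print(go(.5321,-.3944,.1215,80.4))
E
```

```text
blank [68 34  8  8 51] [ 0.5321 -0.3944]
t 47.55 p [0.4726 0.1282 0.1218] yaw [ 1.7988e+02 -6.0000e-02  8.0490e+01] F [-0.5  0.7 -0.8] T [-0.02 -0.01 -0.02] open 0.04 g 0.0 q [ 15.2  -4.3  -7.5  86.7   0.  114.7]
[-5.056e-01  1.450e-01  3.000e-04  1.600e-03]
```

Call:
arm_command([
  [-0.046, 0.0133, 0, 0],
  [-0.092, 0.0265, 0, 0],
  [-0.138, 0.0398, 0, 0],
  [-0.184, 0.0531, 0, 0],
  [-0.23, 0.0663, 0, 0],
], hand=0.06)

```text
time: 48.05
ee_pos: [0.4984, -0.1116, 0.119]
tcp_rot: [-179.9, -0.0, 80.5]
wrist_force: [0.8, 0.6, 0.8]
opening: 0.0598
grasp_force: 0.0
```

Call:
arm_command([
  [-0.046, 0.0133, 0, 0],
  [-0.092, 0.0265, 0, 0],
  [-0.138, 0.0398, 0, 0],
  [-0.184, 0.0531, 0, 0],
  [-0.23, 0.0663, 0, 0],
])

```text
time: 48.55
ee_pos: [0.5258, -0.3493, 0.1187]
tcp_rot: [-179.9, -0.1, 80.5]
wrist_force: [0.5, 1.0, 0.0]
opening: 0.06
grasp_force: 0.0
```

Call:
arm_command([
  [-0.045, 0.0131, 0, 0],
  [-0.045, 0.0131, 0.02, 0],
  [-0.045, 0.0131, 0.05, 0],
  [-0.045, 0.0131, 0.08, 0],
  [-0.045, 0.0131, 0.08, 0],
])

```text
time: 49.05
ee_pos: [0.5291, -0.3922, 0.034]
tcp_rot: [-179.5, -0.3, 80.5]
wrist_force: [-1.0, 0.1, -1.1]
opening: 0.0599
grasp_force: 0.0
```

```bash
python3 - <<'E'
from h import *
bot.camera('scene');c=bot.camera('scene'); st(); print(go(.5321,-.3944,-.029,80.4))
m=(c['color'][145:185,220:280].min(2)>150).astype(np.uint8)
n,l,s,ce=cv2.connectedComponentsWithStats(m)
for i in range(1,n):
    if s[i,4]>8: u=ce[i]+[220,145]; print('blank',s[i],pt(c,u,.016)[:2]+[.001,-.001])
E
```

```text
t 49.15 p [ 0.5313 -0.3936  0.0398] yaw [-1.7987e+02 -7.0000e-02  8.0490e+01] F [ 0.7 -0.2  1.1] T [ 0.04 -0.01 -0.03] open 0.0602 g 0.0 q [-36.5  20.2  10.6  80.6   0.   63. ]
[-0.0007  0.0009  0.0688  0.0016]
blank [ 9 18  6  4 21] [ 0.53240686 -0.39364465]
```

Call:
arm_command([
  [0, 0, 0.02, 0],
  [0, 0, 0.045, 0],
  [0, 0, 0.065, 0],
  [0, 0, 0.07, 0],
  [0, 0, 0.07, 0],
])

```text
time: 49.65
ee_pos: [0.5324, -0.3942, -0.0283]
tcp_rot: [180.0, 0.0, 80.5]
wrist_force: [1.0, 0.7, 0.1]
opening: 0.06
grasp_force: 0.0
```

Call:
arm_command([
  [0, 0, 0, 0],
  [0, 0, 0, 0],
  [0, 0, 0, 0],
  [0, 0, 0, 0],
  [0, 0, 0, 0],
], hand=0.015)

```text
time: 50.15
ee_pos: [0.5329, -0.3948, -0.0273]
tcp_rot: [179.9, 0.1, 80.5]
wrist_force: [-0.8, 1.3, 5.4]
opening: 0.029
grasp_force: 24.4
```

Call:
arm_command([
  [0, 0, -0.02, 0],
  [0, 0, -0.06, 0],
  [0, 0, -0.1, 0],
  [0, 0, -0.14, 0],
  [0, 0, -0.15, 0],
])

```text
time: 50.65
ee_pos: [0.5336, -0.3953, 0.127]
tcp_rot: [179.6, 0.2, 80.5]
wrist_force: [0.7, -0.0, 0.5]
opening: 0.0285
grasp_force: 24.8
```

```bash
python3 - <<'E'
from h import *
bot.camera('scene');bot.camera('scene');st(); print(go(.4655,.086,.122,80.4))
E
```

```text
t 50.75 p [ 0.5331 -0.3949  0.1234] yaw [1.7978e+02 1.1000e-01 8.0490e+01] F [ 0.3 -0.6 -1.2] T [-0.03 -0.02  0.02] open 0.0285 g 24.809986352920532 q [-36.5  19.8  19.4  89.4   0.   63. ]
[ 0.4631 -0.1461  0.0014  0.0016]
```

Call:
arm_command([
  [0.0463, -0.0146, 0, 0],
  [0.0926, -0.0291, 0, 0],
  [0.1389, -0.0437, 0, 0],
  [0.1852, -0.0582, 0, 0],
  [0.2315, -0.0728, 0, 0],
])

```text
time: 51.25
ee_pos: [0.4971, -0.1519, 0.1187]
tcp_rot: [-179.9, -0.0, 80.5]
wrist_force: [0.6, 0.4, -0.5]
opening: 0.0286
grasp_force: 24.9
```

Call:
arm_command([
  [0.0463, -0.0146, 0, 0],
  [0.0926, -0.0291, 0, 0],
  [0.1389, -0.0437, 0, 0],
  [0.1852, -0.0582, 0, 0],
  [0.2315, -0.0728, 0, 0],
])

```text
time: 51.75
ee_pos: [0.4636, 0.0881, 0.119]
tcp_rot: [-179.9, 0.0, 80.5]
wrist_force: [0.8, -0.6, -0.4]
opening: 0.0285
grasp_force: 24.9
```

Call:
arm_command([
  [0, 0, 0, 0],
  [0, 0, 0.04, 0],
  [0, 0, 0.08, 0],
  [0, 0, 0.1, 0],
  [0, 0, 0.1, 0],
])

```text
time: 52.25
ee_pos: [0.4619, 0.0857, 0.0163]
tcp_rot: [-179.6, 0.1, 80.5]
wrist_force: [-0.0, 0.1, -0.2]
opening: 0.0287
grasp_force: 24.9
```

```bash
python3 - <<'E'
from h import *
bot.camera('scene');bot.camera('scene'); st(); print(go(.4655,.086,-.0215,80.4))
E
```

```text
t 52.35 p [0.4645 0.0861 0.0204] yaw [-1.7993e+02  3.0000e-02  8.0470e+01] F [-0.  -0.5  0.2] T [-0.06 -0.06  0.01] open 0.0289 g 24.910547733306885 q [ 10.5  -5.3 -19.6  75.7  -0.  110. ]
[0.     0.001  0.0419 0.0012]
```

Call:
arm_command([
  [0, 0, 0.015, 0],
  [0, 0, 0.03, 0],
  [0, 0, 0.038, 0],
  [0, 0, 0.043, 0],
  [0, 0, 0.043, 0],
])

```text
time: 52.85
ee_pos: [0.4655, 0.0865, -0.0218]
tcp_rot: [179.9, -0.0, 80.5]
wrist_force: [0.2, -0.5, -1.4]
opening: 0.0288
grasp_force: 25.8
```

Call:
arm_command([
  [0, 0, 0, 0],
  [0, 0, 0, 0],
  [0, 0, 0, 0],
  [0, 0, 0, 0],
  [0, 0, 0, 0],
], hand=0.04)

```text
time: 53.35
ee_pos: [0.465, 0.0865, -0.0222]
tcp_rot: [180.0, -0.0, 80.5]
wrist_force: [-0.4, 0.3, 1.1]
opening: 0.0401
grasp_force: 0.0
```

Call:
arm_command([
  [0, 0, -0.02, 0],
  [0, 0, -0.06, 0],
  [0, 0, -0.1, 0],
  [0, 0, -0.14, 0],
  [0, 0, -0.143, 0],
])

```text
time: 53.85
ee_pos: [0.4672, 0.0869, 0.1261]
tcp_rot: [179.6, -0.1, 80.5]
wrist_force: [0.9, 0.8, 0.6]
opening: 0.0403
grasp_force: 0.0
```

Call:
arm_command([
  [0.01, -0.021, 0, 0],
  [0.02, -0.042, 0, 0],
  [0.03, -0.063, 0, 0],
  [0.0425, -0.0898, 0, 0],
  [0.0425, -0.0898, 0, 0],
], hand=0.0)

```text
time: 54.35
ee_pos: [0.3815, 0.1443, 0.1206]
tcp_rot: [-180.0, -0.0, 80.6]
wrist_force: [1.2, 0.8, 0.9]
opening: -0.0002
grasp_force: 0.0
```

```bash
python3 - <<'E'
from h import *
bot.camera('scene'); c=cam('top','t10.png'); s=cam('scene','s10.png'); st(); print(go(.384,.143,-.021,80.4))
for n,cc in(('top',c),('scene',s)):
  for t,z in(('tray_front',.02),('tray_floor',.01),('blank1_center',.018)):
    for d in bot.mark_of(n,t)[:4]: print(n,t,round(d['confidence'],2),np.round(d['location'],1),np.round(pt(cc,d['location'],z),4))
u=px(s,[.44,.137,.02]).astype(int)
b=cv2.resize(s['color'][u[1]-30:u[1]+30,u[0]-30:u[0]+45],None,fx=7,fy=7,interpolation=3)
v=px(c,[.46,.13,.02]).astype(int)
a=cv2.resize(c['color'][v[1]-30:v[1]+30,v[0]-18:v[0]+18],None,fx=7,fy=7,interpolation=3)
cv2.imwrite('pics/v10.png',np.hstack([b,a]))
E
```

```text
t 54.5 p [0.3837 0.1432 0.1206] yaw [179.98  -0.    80.52] F [-0.3 -1.   0.3] T [ 0.05 -0.04  0.05] open -0.0005 g 0.0 q [ 20.5 -15.2 -17.   88.2  -0.  120. ]
[-0.0002  0.0003  0.1416  0.0021]
top tray_front 0.74 [294.8 244.9] [0.4308 0.13   0.02  ]
top tray_floor 0.88 [298.6 227.6] [0.4827 0.1192 0.01  ]
scene tray_front 0.67 [361.6 205.9] [0.43   0.1423 0.02  ]
scene tray_floor 0.69 [248.5 173.1] [ 0.5255 -0.3082  0.01  ]
scene tray_floor 0.64 [348.4 213.9] [0.4816 0.1234 0.01  ]
scene blank1_center 0.4 [359.5 218.8] [0.4857 0.1719 0.018 ]
```

View pics/v10.png

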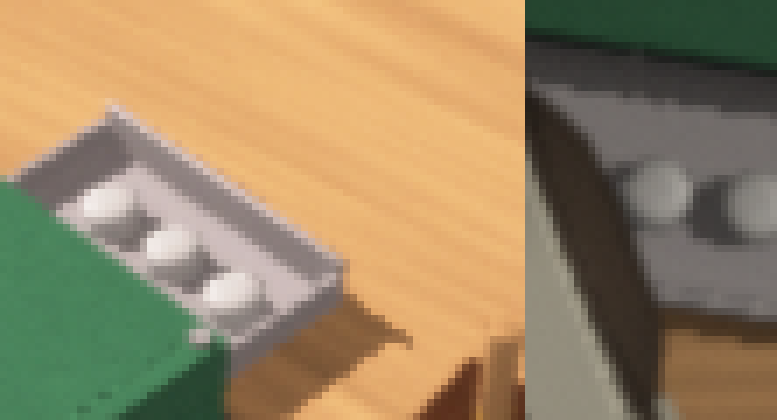

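Call:
arm_command([
  [0, 0, 0.04, 0],
  [0, 0, 0.08, 0],
  [0, 0, 0.12, 0],
  [0, 0, 0.1415, 0],
  [0, 0, 0.1415, 0],
])

```text
time: 55.3
ee_pos: [0.3813, 0.1422, -0.0237]
tcp_rot: [-179.7, 0.2, 80.5]
wrist_force: [-0.5, 0.2, -0.1]
opening: 0.0003
grasp_force: 0.0
```

Call:
arm_command([
  [0, 0.006, 0, 0],
  [0, 0.012, 0, 0],
  [0, 0.018, 0, 0],
  [0, 0.024, 0, 0],
  [0, 0.03, 0, 0],
])

```text
time: 55.8
ee_pos: [0.414, 0.1383, -0.0202]
tcp_rot: [180.0, -0.0, 80.5]
wrist_force: [-7.7, 1.4, 3.0]
opening: -0.0001
grasp_force: 2.9
```

Call:
arm_command([
  [0, 0.006, 0, 0],
  [0, 0.012, 0, 0],
  [0, 0.018, 0, 0],
  [0, 0.024, 0, 0],
  [0, 0.03, 0, 0],
])

```text
time: 56.3
ee_pos: [0.4429, 0.1332, -0.0208]
tcp_rot: [-180.0, 0.0, 80.5]
wrist_force: [-3.6, 0.3, 2.6]
opening: -0.0001
grasp_force: 1.6
```

```bash
python3 - <<'E'
from h import *
st()
E
```

```text
t 56.3 p [ 0.4429  0.1332 -0.0208] yaw [-1.7998e+02  2.0000e-02  8.0490e+01] F [-3.6  0.3  2.6] T [-0.1   0.58 -0.06] open -0.0001 g 1.5956860408186913 q [ 16.7  -5.4 -24.4  71.   -0.  116.3]
```

Call:
arm_command([
  [0, 0.008, 0, 0],
  [0, 0.017, 0, 0],
  [0, 0.026, 0, 0],
  [0, 0.035, 0, 0],
  [0, 0.043, 0, 0],
])

```text
time: 56.8
ee_pos: [0.4857, 0.1259, -0.0209]
tcp_rot: [-180.0, 0.0, 80.5]
wrist_force: [-5.9, -1.6, 2.8]
opening: -0.0001
grasp_force: 2.2
```

Call:
arm_command([
  [0, 0.003, 0, 0],
  [0, 0.006, 0, 0],
  [0, 0.009, 0, 0],
  [0, 0.012, 0, 0],
  [0, 0.015, 0, 0],
])

```text
time: 57.3
ee_pos: [0.4971, 0.1239, -0.0209]
tcp_rot: [-179.7, 0.0, 80.5]
wrist_force: [-32.9, 3.7, 19.2]
opening: -0.0002
grasp_force: 4.1
```

```bash
python3 - <<'E'
from h import *
st()
E
```

```text
t 57.3 p [ 0.4971  0.1239 -0.0209] yaw [-1.7966e+02  2.0000e-02  8.0530e+01] F [-32.9   3.7  19.2] T [0.34 5.16 0.08] open -0.0002 g 4.123622328042984 q [ 1.390e+01  1.800e+00 -1.740e+01  7.110e+01  1.000e-01  1.134e+02]
```

Call:
arm_command([
  [0, -0.005, 0, 0],
  [0, -0.015, 0, 0],
  [0, -0.03, 0, 0],
  [0, -0.05, 0, 0],
  [0, -0.06, 0, 0],
])

```text
time: 57.8
ee_pos: [0.4396, 0.1341, -0.0208]
tcp_rot: [180.0, -0.0, 80.5]
wrist_force: [-1.6, 0.9, -1.5]
opening: -0.0001
grasp_force: 0.7
```

Call:
arm_command([
  [0, 0, -0.04, 0],
  [0, 0, -0.08, 0],
  [0, 0, -0.12, 0],
  [0, -0.04, -0.15, 0],
  [0, -0.06, -0.15, 0],
])

```text
time: 58.3
ee_pos: [0.3823, 0.1445, 0.1338]
tcp_rot: [179.6, -0.2, 80.5]
wrist_force: [1.0, 0.1, -0.0]
opening: 0.0005
grasp_force: 0.0
```

```bash
python3 - <<'E'
from h import *
bot.camera('scene'); c=cam('top','t11.png'); s=cam('scene','s11.png'); st()
for n,cc in(('top',c),('scene',s)):
  for t,z in(('tray_front',.02),('tray_floor',.01),('pin_handle',.08),('knob_pointer',.11)):
    for d in bot.mark_of(n,t)[:2]: print(n,t,round(d['confidence'],2),np.round(d['location'],1),np.round(pt(cc,d['location'],z),4))
# compare closed tray with start image
a=cv2.imread('pics/scene0.png').astype(int); d=np.abs(a-s['color'].astype(int)).max(2)>40
u=px(s,[.455,.137,.02]).astype(int); print('diff tray area',d[u[1]-20:u[1]+20,u[0]-25:u[0]+15].sum())
u=px(s,[.506,.329,.08]).astype(int); print('diff pin area',d[u[1]-12:u[1]+15,u[0]-8:u[0]+8].sum())
# brightness profile across tray front in scene
f0=cv2.imread('pics/top0.png').astype(int); dd=np.abs(f0-c['color'].astype(int)).max(2)>30
for y in(.08,.12,.16,.19):
    p=px(c,[.6-.1,y,.03]); print(y,p, dd[int(p[1])-3:int(p[1])+20,int(p[0])-2:int(p[0])+3].sum())
b=cv2.resize(c['color'][165:255,215:385],None,fx=4.6,fy=4.6,interpolation=3); cv2.imwrite('pics/v11.png',b)
E
```

```text
t 58.45 p [0.3818 0.1441 0.1302] yaw [ 1.7984e+02 -9.0000e-02  8.0560e+01] F [ 0.7 -1.3  0.4] T [0.01 0.08 0.01] open 0.0002 g 0.0 q [ 20.7 -15.5 -16.2  89.1  -0.  120.1]
top tray_front 0.94 [291.8 246.1] [0.4275 0.1389 0.02  ]
top tray_floor 0.56 [297.5 229.3] [0.4776 0.1225 0.01  ]
top pin_handle 0.59 [292.2 234.6] [0.4554 0.1318 0.08  ]
top pin_handle 0.42 [222.7 221.5] [0.4969 0.3289 0.08  ]
top knob_pointer 0.67 [365.9 189.1] [ 0.5743 -0.0767  0.11  ]
top knob_pointer 0.27 [448.6 213.8] [ 0.5   -0.299  0.11 ]
scene tray_front 0.76 [357.1 206.8] [0.4432 0.1326 0.02  ]
scene tray_front 0.58 [311.9 222.2] [0.5969 0.0557 0.02  ]
scene tray_floor 0.84 [348.4 216.7] [0.4929 0.1315 0.01  ]
scene pin_handle 0.54 [398.6 230.9] [0.5123 0.3338 0.08  ]
scene knob_pointer 0.62 [289.5 180.1] [ 0.5536 -0.0734  0.11  ]
diff tray area 772
diff pin area 0
0.08 [311.30081373 220.67168575] 99
0.12 [297.72528244 220.97882376] 108
0.16 [284.16950545 221.28551484] 115
0.19 [274.01561055 221.51524044] 114
```

View pics/v11.png

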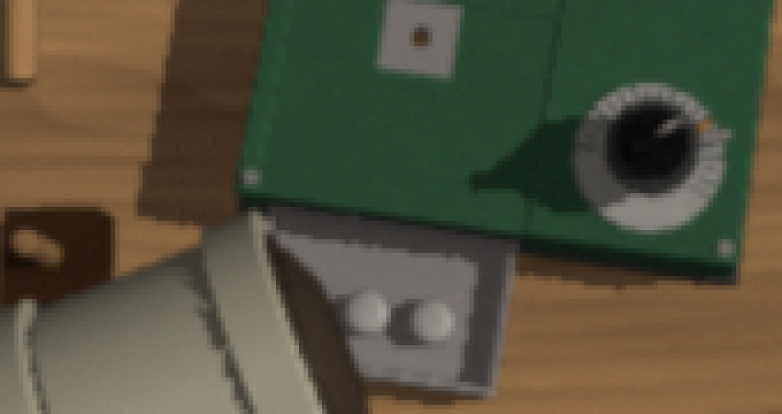

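Call:
arm_command([
  [0, 0, 0, -0.14],
  [0, 0, 0, -0.28],
  [0, 0, 0, -0.42],
  [0, 0, 0, -0.56],
  [0, 0, 0, -0.7],
])

```text
time: 59.35
ee_pos: [0.3816, 0.1435, 0.1291]
tcp_rot: [-180.0, -0.0, 120.9]
wrist_force: [0.3, -0.1, 0.5]
opening: 0.0001
grasp_force: 0.0
```

Call:
arm_command([
  [0, 0, 0, -0.14],
  [0, 0, 0, -0.28],
  [0, 0, 0, -0.42],
  [0, 0, 0, -0.56],
  [0, 0, 0, -0.7],
])

```text
time: 59.85
ee_pos: [0.3816, 0.1435, 0.1291]
tcp_rot: [-180.0, -0.0, 161.0]
wrist_force: [0.0, -0.6, -0.0]
opening: -0.0002
grasp_force: 0.0
```

Call:
arm_command([
  [0, 0, 0, -0.14],
  [0, 0, 0, -0.169],
  [0, 0, 0, -0.169],
  [0, 0, 0, -0.169],
  [0, 0, 0, -0.169],
])

```text
time: 60.35
ee_pos: [0.3815, 0.1436, 0.1292]
tcp_rot: [-180.0, -0.0, 170.3]
wrist_force: [0.1, 0.2, -0.4]
opening: 0.0001
grasp_force: 0.0
```

```bash
python3 - <<'E'
from h import *
st(); print(go(.382,.1435,-.018,170.4))
E
```

```text
t 60.35 p [0.3815 0.1436 0.1292] yaw [-1.8000e+02 -1.0000e-02  1.7027e+02] F [ 0.1  0.2 -0.4] T [-0.01  0.01 -0.02] open 0.0001 g 0.0 q [ 20.6 -15.4 -16.2  89.2   0.   30.4]
[-0.0005  0.      0.1472 -0.0023]
```

Call:
arm_command([
  [0, 0, 0.04, 0],
  [0, 0, 0.08, 0],
  [0, 0, 0.12, 0],
  [0, 0, 0.147, 0],
  [0, 0, 0.147, 0],
])

```text
time: 60.85
ee_pos: [0.3789, 0.1426, -0.0211]
tcp_rot: [-179.8, -0.3, 170.3]
wrist_force: [-0.4, -0.1, 0.1]
opening: 0.0003
grasp_force: 0.0
```

Call:
arm_command([
  [-0.006, 0, 0, 0],
  [-0.012, 0, 0, 0],
  [-0.018, 0, 0, 0],
  [-0.024, 0, 0, 0],
  [-0.03, 0, 0, 0],
])

```text
time: 61.35
ee_pos: [0.4121, 0.1386, -0.0171]
tcp_rot: [180.0, 0.0, 170.4]
wrist_force: [-0.6, -0.5, 0.1]
opening: -0.0001
grasp_force: 0.0
```

Call:
arm_command([
  [-0.008, 0, 0, 0],
  [-0.016, 0, 0, 0],
  [-0.024, 0, 0, 0],
  [-0.032, 0, 0, 0],
  [-0.04, 0, 0, 0],
])

```text
time: 61.85
ee_pos: [0.4509, 0.1316, -0.0178]
tcp_rot: [-180.0, -0.0, 170.4]
wrist_force: [-4.1, -0.9, 2.6]
opening: -0.0001
grasp_force: 1.7
```

Call:
arm_command([
  [-0.008, 0, 0, 0],
  [-0.016, 0, 0, 0],
  [-0.024, 0, 0, 0],
  [-0.032, 0, 0, 0],
  [-0.038, 0, 0, 0],
])

```text
time: 62.35
ee_pos: [0.4885, 0.1253, -0.0179]
tcp_rot: [-180.0, -0.0, 170.4]
wrist_force: [-4.8, -2.3, 1.8]
opening: 0.0003
grasp_force: 2.1
```

```bash
python3 - <<'E'
from h import *
st()
E
```

```text
t 62.35 p [ 0.4885  0.1253 -0.0179] yaw [-1.7998e+02 -2.0000e-02  1.7037e+02] F [-4.8 -2.3  1.8] T [-0.34  0.87 -0.06] open 0.0003 g 2.1073203161358833 q [ 14.4   0.3 -18.6  71.2  -0.   24. ]
```

Call:
arm_command([
  [-0.003, 0, 0, 0],
  [-0.006, 0, 0, 0],
  [-0.009, 0, 0, 0],
  [-0.012, 0, 0, 0],
  [-0.015, 0, 0, 0],
])

```text
time: 62.85
ee_pos: [0.502, 0.123, -0.0179]
tcp_rot: [-180.0, -0.1, 170.4]
wrist_force: [-6.1, -1.9, 0.2]
opening: -0.0003
grasp_force: 3.0
```

Call:
arm_command([
  [-0.002, 0, 0, 0],
  [-0.004, 0, 0, 0],
  [-0.006, 0, 0, 0],
  [-0.007, 0, 0, 0],
  [-0.007, 0, 0, 0],
])

```text
time: 63.35
ee_pos: [0.5097, 0.1218, -0.0179]
tcp_rot: [-180.0, -0.0, 170.4]
wrist_force: [-3.4, -1.4, 0.1]
opening: -0.0002
grasp_force: 1.4
```

```bash
python3 - <<'E'
from h import *
st()
E
```

```text
t 63.35 p [ 0.5097  0.1218 -0.0179] yaw [-1.8000e+02 -1.0000e-02  1.7038e+02] F [-3.4 -1.4  0.1] T [-0.34  0.6  -0.05] open -0.0002 g 1.3770680758170784 q [ 13.4   2.9 -15.9  71.2  -0.   23.1]
```

Call:
arm_command([
  [-0.001, 0, 0, 0],
  [-0.002, 0, 0, 0],
  [-0.003, 0, 0, 0],
  [-0.003, 0, 0, 0],
  [-0.003, 0, 0, 0],
])

```text
time: 63.85
ee_pos: [0.5126, 0.1213, -0.0178]
tcp_rot: [-180.0, -0.0, 170.4]
wrist_force: [-4.1, -0.8, -1.3]
opening: 0.0001
grasp_force: 1.9
```

Call:
arm_command([
  [-0.001, 0, 0, 0],
  [-0.002, 0, 0, 0],
  [-0.003, 0, 0, 0],
  [-0.003, 0, 0, 0],
  [-0.003, 0, 0, 0],
])

```text
time: 64.35
ee_pos: [0.5127, 0.1213, -0.0179]
tcp_rot: [-180.0, -0.3, 170.4]
wrist_force: [-18.5, 1.2, 8.4]
opening: 0.0003
grasp_force: 9.5
```

Call:
arm_command([
  [0.01, 0, 0, 0],
  [0.03, 0, 0, 0],
  [0.06, 0, 0, 0],
  [0.09, 0, 0, 0],
  [0.1, 0, 0, 0],
])

```text
time: 64.85
ee_pos: [0.416, 0.1382, -0.0173]
tcp_rot: [179.9, 0.1, 170.4]
wrist_force: [0.8, -0.2, 1.6]
opening: -0.0003
grasp_force: 0.0
```

Call:
arm_command([
  [0.02, 0, -0.04, 0],
  [0.03, 0, -0.08, 0],
  [0.05, 0, -0.12, 0],
  [0.07, 0, -0.15, 0],
  [0.08, 0, -0.15, 0],
])

```text
time: 65.35
ee_pos: [0.3398, 0.1522, 0.1371]
tcp_rot: [179.7, 0.4, 170.4]
wrist_force: [0.3, 1.0, 0.0]
opening: -0.0001
grasp_force: 0.0
```

```bash
python3 - <<'E'
from h import *
bot.camera('scene'); c=cam('top','t12.png'); s=cam('scene','s12.png'); st()
for n,cc in(('top',c),('scene',s)):
  for t,z in(('tray_front',.02),('tray_floor',.01),('blank1_center',.018),('pin_handle',.08),('knob_pointer',.11)):
    for d in bot.mark_of(n,t)[:2]: print(n,t,round(d['confidence'],2),np.round(d['location'],1),np.round(pt(cc,d['location'],z),4))
a=cv2.imread('pics/scene0.png').astype(int); d=np.abs(a-s['color'].astype(int)).max(2)>40
u=px(s,[.455,.137,.02]).astype(int); print('diff tray area',d[u[1]-20:u[1]+20,u[0]-25:u[0]+15].sum())
u=px(s,[.506,.329,.08]).astype(int); print('diff pin area',d[u[1]-12:u[1]+15,u[0]-8:u[0]+8].sum())
f0=cv2.imread('pics/top0.png').astype(int); dd=np.abs(f0-c['color'].astype(int)).max(2)>30
for y in(.05,.08,.12,.16,.19):
    p=px(c,[.6-.1,y,.03]); print(y,p, dd[int(p[1])-3:int(p[1])+20,int(p[0])-2:int(p[0])+3].sum())
E
```

```text
t 65.5 p [0.3387 0.1513 0.1321] yaw [1.7995e+02 9.0000e-02 1.7043e+02] F [ 0.3 -1.3  0.5] T [-0.04 -0.04 -0.06] open 0.0001 g 0.0 q [ 24.1 -20.6 -19.9  90.7  -0.   33.6]
top tray_front 0.68 [298.8 212.1] [0.5279 0.1174 0.02  ]
top tray_floor 0.57 [299.8 196.3] [0.5776 0.1147 0.01  ]
top blank1_center 0.2 [367.  189.8] [ 0.591  -0.0882  0.018 ]
top pin_handle 0.57 [221.3 221.6] [0.4967 0.3328 0.08  ]
top pin_handle 0.22 [372.9 193. ] [ 0.5687 -0.0988  0.08  ]
top knob_pointer 0.5 [364.1 188.2] [ 0.577  -0.0718  0.11  ]
top knob_pointer 0.41 [358.7 194.7] [ 0.559  -0.0562  0.11  ]
scene pin_handle 0.59 [399.7 230.2] [0.5076 0.3349 0.08  ]
diff tray area 0
diff pin area 0
0.05 [321.49545196 220.44103836] 0
0.08 [311.30081373 220.67168575] 0
0.12 [297.72528244 220.97882376] 0
0.16 [284.16950545 221.28551484] 0
0.19 [274.01561055 221.51524044] 0
```

```bash
python3 -c "
from workcell import bot
print(bot.job_done())"
```

```text
the job is handed in; nothing more can be done
None
```

The job is handed in: the three blanks are flat in the tray, the tray is latched home, the pin is back in its stand, and the knob is on the mark with the lock ring tight, all judged from the last pictures and forces; the hand-in call returned no verdict.

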